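Load the resin cure station and start it

TASK

Post-cure the batch of printed housings: lift the amber cover off the cure station and set it aside on the bench, then stand every fallen housing upright, dome up, on the turntable. Put the cover back so that it sits fully down on the station, and only then pull the spring start knob all the way out, hold it a moment and let it spring back. Leave the other things on the bench where they are.

Things in the scene. Friction and masses are not known exactly. Their poses are not given: they have to be found in the camera images.
- turntable (a point): centre of the aluminium turntable's top face, which is flat, 160 mm across, does not turn by hand and lies 60 mm above the bench. The cure station is fixed: a white drum 210 mm across and 50 mm high with a nose that slopes down to the bench 170 mm from the centre on its -x side and carries the knob; z axis up, x axis from the nose through the centre
- cover_seat (a point): centre of the station's deck, 50 mm above the bench, 10 mm below the turntable's top, where the cover's rim rests. A black step 172 mm across and 6 mm high stands on the deck inside the rim and leaves the cover about 5 mm of play all round
- cover_grip (a point): the amber see-through cover's black round handle, 28 mm thick, 36 mm tall, on the middle of the cover's flat top; this point is 24 mm above that top. z axis up. The cover is a round hood, 190 mm outside, walls 4 mm, 110 mm high without the handle, open below, 350 g, loose; it starts seated on the station
- cover_rim (a point): centre of the cover's open lower rim, 134 mm below cover_grip; z axis up
- housing_1_center (a point): grey printed housing, 70 g: square tower 40 x 40 mm, 50 mm tall, plus a round dome 30 mm wide, 16 mm high on its upper end; one of 3 or 4 alike (absent: None). Point: middle of the tower, 25 mm from the flat foot, 20 mm from each side. z axis: foot to dome. Starts on its side flat on the bench, dome roughly away from the robot. Let go with a foot edge touching, it rocks upright from up to 25 degrees
- housing_2_center (a point): grey printed housing, 70 g: square tower 40 x 40 mm, 50 mm tall, plus a round dome 30 mm wide, 16 mm high on its upper end; one of 3 or 4 alike (absent: None). Point: middle of the tower, 25 mm from the flat foot, 20 mm from each side. z axis: foot to dome. Starts on its side flat on the bench, dome roughly away from the robot. Let go with a foot edge touching, it rocks upright from up to 25 degrees
- housing_3_center (a point): grey printed housing, 70 g: square tower 40 x 40 mm, 50 mm tall, plus a round dome 30 mm wide, 16 mm high on its upper end; one of 3 or 4 alike (absent: None). Point: middle of the tower, 25 mm from the flat foot, 20 mm from each side. z axis: foot to dome. Starts on its side flat on the bench, dome roughly away from the robot. Let go with a foot edge touching, it rocks upright from up to 25 degrees
- housing_4_center (a point): grey printed housing, 70 g: square tower 40 x 40 mm, 50 mm tall, plus a round dome 30 mm wide, 16 mm high on its upper end; one of 3 or 4 alike (absent: None). Point: middle of the tower, 25 mm from the flat foot, 20 mm from each side. z axis: foot to dome. Starts on its side flat on the bench, dome roughly away from the robot. Let go with a foot edge touching, it rocks upright from up to 25 degrees
- start_knob (a joint): travel of the start knob in m: 0 at rest, 0.014 fully out; it switches at about 0.009. A spring pulls it in with 3.5 N at rest and 10.5 N fully out
- knob_grip (a point): middle of the black start knob's round head, 28 mm across, 24 mm long, on the sloping panel at the station's nose; it moves with the knob. z axis: the knob's axis, pointing out of the panel, 45 degrees above level; the panel's face lies 23 mm below this point along the axis (at rest), the head reaches 10 mm above it
- wash_bottle: white plastic squeeze bottle, 64 mm across, 150 mm high, standing; bystander; origin at the middle of its underside
- solder_reel: metal reel, 64 mm across, 39 mm high, standing on its end; bystander; origin at the middle of its underside
- screwdriver: screwdriver, 170 mm long, lying on the bench; bystander; origin under its middle, x axis along it
There are look-alikes about, which are no part of the job. What is shaped like the part that bears housing_1_center but purple or yellow is not meant.

How it is judged:
By the outcome, as a careful person would: the job done as asked, in the order asked, and still so for the second after the job is handed in, with the robot touching nothing.
Of housing_1, housing_2, housing_3, housing_4 only 3 to 4 are there at a start; the rules pass over those that are not, and their reading is None.
At some moment in a run one of housing_1, housing_2, housing_3, housing_4 may be knocked a few centimetres aside while the robot is not near it.
Once in a run the grip may slacken for a moment while it holds something.
It also fails if it takes over 210 s, if anything falls off the work surface, if the arm or the gripper's body presses on something with over 40 N, if the wrist force passes 120 N, or if a joint passes its speed limit or range.

ROBOT

A 7-joint arm with a two-finger parallel gripper is mounted at the origin on the work surface. World frame = base frame: x ahead of the robot, y to its left, z up, the work surface at z = 0. Lengths are in m, angles in rad, forces in N, time in s.
With the tool pointing down it reaches from about 0.4 to 0.875 m from the base axis. Payload 19.3 kg.
Tool frame: the origin (TCP) lies at the very end of the fingers, on their centre line; the grasp point (between the pads) lies 19 mm behind it; z points along the fingers, y is the line along which they close (so a half turn about z gives the same grasp; the last joint's range is limited). The gripper opens to 85 mm and grips with 20 to 120 N. Pads are 22 mm wide; open, the fingers measure 114 mm over their backs; the gripper's body (76 mm by 85 mm) begins 54 mm behind the grasp point. The pads swing forward as they close: fully open they stand 13 mm farther back than shut.
Start: joints at [1.19, 0.521, -0.036, 1.599, 0.021, 1.021, -0.113], TCP at [0.191, -0.595, 0.231] pointing down, gripper open.
Joint ranges: [-2.91, 2.91], [-0.3, 2.13], [-1.5, 1.42], [0.17, 2.43], [-1.26, 4.41], [0.16, 1.93], [-2.52, 2.52]. Speed limits (rad/s): [1.89, 1.89, 2.39, 2.39, 3.01, 3.01, 3.01].

INTERFACE

Orientations are given as [roll, pitch, yaw] about the fixed x, y, z axes, in that order (R = Rz(yaw) Ry(pitch) Rx(roll)).
In Python, from workcell import bot gives the robot as it stands.
- The arm moves only by the tool jog_arm, never from a script. Its argument "motion" is a list of rows, each a list of 5 numbers: the shift along the tool's x, y, z scaled (see below), then the turn about the tool's z scaled (see below), then the opening, from 0 (shut) to 1 (fully open). A call has 1 to 12 rows; each row shifts and turns the commanded pose from where the row before left it, along the tool's axes as they then stand; what a row does not reach is not made up. The controller multiplies each number of a shift by 30 mm and each number of a turn by 0.08 rad. A row lasts 1/10 s, in which the tool goes at most 50 mm and 8.59 degrees, less where a joint would pass 70% of its speed; a pose out of reach is approached as far as the arm can. A call with a number of a shift or a turn outside -1 to 1 is refused whole. A call with a gripper value outside its range is refused whole. The fingers move at their own pace and stop on an object; "newtons" is the grip in N (left out, the last holds). Time passes only in rows, so rows that do not move let the fingers close. It gives the time, the measured TCP pose, the force, the opening and the grip force at its end, in the units of the state.
- bot.observe(): the state, without advancing time (a new reading comes with each control period).
- bot.grab_frame(name): name is "scene" or "top" or "wrist"; returns a dict with "pixels" (384x512x3 uint8, red, green, blue), "fovy" (degrees; the focal length in pixels is half the picture's height over the tangent of half this angle, whatever the lens; pixels are square), "cx", "cy" (the principal point, pixels), "rvec" (rotation vector, rad) and "tvec" (3), from world to camera coordinates, as OpenCV has them; the wrist camera has in their place "mount" (4x4, takes a point from camera to tool coordinates, whose origin is the TCP and whose axes are the flange's). Camera axes: x right, y down, z forward; pixel columns grow to the right and rows downward; lengths in m; the calibration is good to about 2 mm. A picture is of the moment at which its call begins: read the wrist's pose just before it. There is no depth.
- bot.job_done(): hands the job in; it is judged then, once.
The state is a dict: "clock": time; "qpos": joint angles; "qd": joint speeds; "joint_efforts": joint torques, N m; "position": TCP position; "tool_rot": TCP orientation; "force": force on the tool from outside, world axes, zero at the start; "moment": the same for the moment, N m; "grip_width": finger opening in m; "finger_force": force on a finger pad.
Only numpy, scipy, OpenCV 4.12 (cv2) and the standard library are available. Lean on these libraries where they do the work, as an engineer would, in place of code of your own. Each camera call takes 0.05 s, during which the arm holds its last target. There are 200 camera calls.

## Working session

There is one attempt and no reset: what is moved stays moved. The work goes in short steps, Python scripts to look and compute and a tool call to move; the robot and the scene stay as the last step left them, time stands still between calls to the robot, and variables do not carry over. Pictures are saved under pics/ and viewed, at most 14 in all, crops included, and the job is handed in when it is done.

Besides the shell and the picture viewer there is one more tool, called in YAML: its name, and indented under it one key for each argument. jog_arm: Moves the arm, as the interface text tells. Shifts and turns lie within -1 to 1; 1 stands for 30 mm of shift or 0.08 rad of turn. Its arguments: {"type":"object","properties":{"motion":{"type":"array","items":{"type":"array","items":{"type":"number"}}},"newtons":{"type":"number"}},"required":["motion"]}

```bash
ls; mkdir -p pics; cat > h.py <<'E'
import numpy as np, cv2
from workcell import bot
from scipy.spatial.transform import Rotation as R
def cam(n):
    s=bot.observe(); f=bot.grab_frame(n)
    h=f['pixels'].shape[0]; F=h/2/np.tan(np.radians(f['fovy'])/2)
    K=np.array([[F,0,f['cx']],[0,F,f['cy']],[0,0,1.]])
    if 'mount' in f:
        T=np.eye(4); T[:3,:3]=R.from_euler('xyz',s['tool_rot']).as_matrix(); T[:3,3]=s['position']
        M=T@np.array(f['mount']); Rc=M[:3,:3].T; t=-Rc@M[:3,3]
    else:
        Rc=cv2.Rodrigues(np.array(f['rvec'],float))[0]; t=np.array(f['tvec'],float).ravel()
    return f['pixels'],K,Rc,t
def onplane(c,uv,z):
    _,K,Rc,t=c; o=-Rc.T@t; d=(Rc.T@np.linalg.inv(K)@np.c_[np.atleast_2d(uv),np.ones(len(np.atleast_2d(uv)))].T).T
    return o+d*((z-o[2])/d[:,2])[:,None]
def proj(c,p):
    _,K,Rc,t=c; q=(K@(Rc@np.atleast_2d(p).T+t[:,None])).T; return q[:,:2]/q[:,2:]
def save(c,name): cv2.imwrite('pics/'+name,cv2.cvtColor(c[0],cv2.COLOR_RGB2BGR))
E
python3 - <<'E'
from h import *
print(bot.observe())
for n in('scene','top'):
    c=cam(n); save(c,n+'0.png'); print(n,c[1][0,0],-c[2].T@c[3])
E
```

```text
pics
{'clock': 0.0, 'qpos': array([ 1.1897959 ,  0.52200182, -0.03632656,  1.59998857,  0.02123805,
        1.02108465, -0.11277074]), 'qd': array([ 0.00119849, -0.00071872,  0.00091217, -0.0015753 ,  0.00036332,
        0.00031133, -0.0015391 ]), 'joint_efforts': array([ 4.28450612e-04, -9.27096176e+01,  1.97980665e+00, -3.69933486e+01,
        1.78772846e-02,  8.14705360e-03, -3.11969825e-05]), 'position': array([ 0.19099468, -0.59476261,  0.2307403 ]), 'tool_rot': array([-3.14050165e+00,  1.10054201e-04,  3.10838580e-01]), 'force': array([-0.39837086,  0.56284057, -0.20244644]), 'moment': array([-0.00900208, -0.00886955,  0.02441368]), 'finger_force': 0.0, 'grip_width': 0.08526590909054489}
scene 346.9225137607474 [ 1.133519   -0.34913954  0.83668554]
top 366.0609214819484 [ 0.40275029 -0.15885655  1.14723682]
```

View pics/scene0.png

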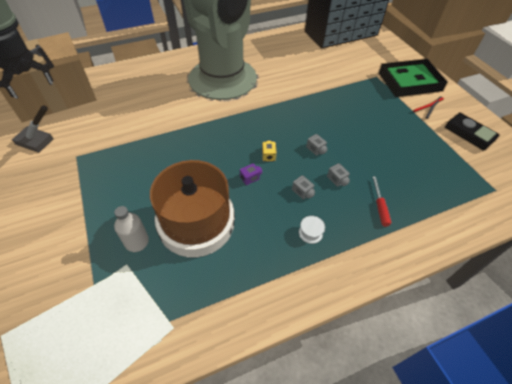

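View pics/top0.png

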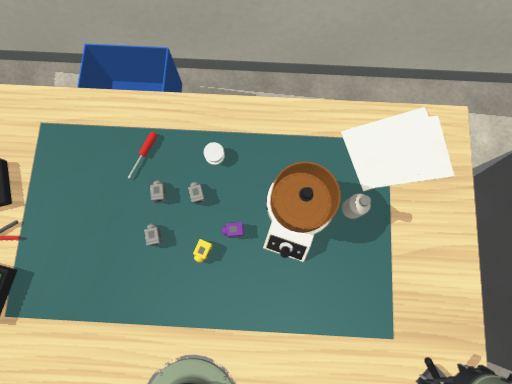

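```bash
python3 - <<'E'
from h import *
c=cam('top'); im=c[0]
a=cv2.resize(im[165:275,130:260],None,fx=6,fy=5.2,interpolation=cv2.INTER_CUBIC)[:,:780]
cv2.imwrite('pics/crop1.png',cv2.cvtColor(cv2.resize(im[165:265,130:260],None,fx=6,fy=6,interpolation=cv2.INTER_CUBIC),cv2.COLOR_RGB2BGR))
hsv=cv2.cvtColor(im,cv2.COLOR_RGB2HSV)
m=((hsv[...,1]<60)&(hsv[...,2]>60)).astype(np.uint8); m[:,:]*=1
n,l,s,ce=cv2.connectedComponentsWithStats(m)
for i in range(1,n):
    x,y,w,h,A=s[i]
    if 60<A<4000 and 130<y<330 and 20<x<390:
        r=cv2.minAreaRect(np.argwhere(l==i)[:,::-1].astype(np.float32)); print(s[i],ce[i].round(1),np.round(r[1],1),round(r[2]),onplane(c,ce[i],0.03)[0].round(3))
for nm,uv,z in[('handle',(306,194),.19),('bottle',(357,207),.07),('mat LL',(15,315),0),('mat RL',(392,332),0),('mat UR',(391,138),0),('mat UL',(42,124),0),('knob',(285,250),.05),('purple',(233,229),.02),('yellow',(203,250),.02),('reel',(214,153),.03),('sd',(142,155),.01)]: print(nm,onplane(c,uv,z)[0].round(3))
s=cam('scene')
print('handle scene',proj(s,onplane(c,(306,194),.19)))
E
```

```text
[203 142  22  23 397] [213.8 153. ] [22. 21.] 90 [ 0.754 -0.013  0.03 ]
[128 155  15  24  70] [134.4 166.7] [ 2.7 26.4] 30 [0.696 0.235 0.03 ]
[150 180  17  22 301] [157.6 191.1] [21. 16.] 90 [0.621 0.153 0.03 ]
[188 182  18  22 270] [196.  192.4] [21.3 14.1] 76 [0.623 0.033 0.03 ]
[ 263  182   71   80 1118] [288.3 233.1] [70.3 61.7] 30 [ 0.512 -0.258  0.03 ]
[342 193  29  26 578] [356.1 205.6] [25. 28.] 90 [ 0.607 -0.465  0.03 ]
[144 223  18  23 317] [152.4 234.8] [22.2 15.9] 81 [0.485 0.154 0.03 ]
handle [ 0.602 -0.288  0.19 ]
bottle [ 0.596 -0.456  0.07 ]
mat LL [0.226 0.548 0.   ]
mat RL [ 0.24  -0.576  0.   ]
mat UR [ 0.845 -0.589  0.   ]
mat UL [0.834 0.573 0.   ]
knob [ 0.459 -0.249  0.05 ]
purple [ 0.516 -0.089  0.02 ]
yellow [ 0.448 -0.002  0.02 ]
reel [ 0.754 -0.013  0.03 ]
sd [0.741 0.222 0.01 ]
handle scene [[187.61631375 178.64514687]]
```

View pics/crop1.png

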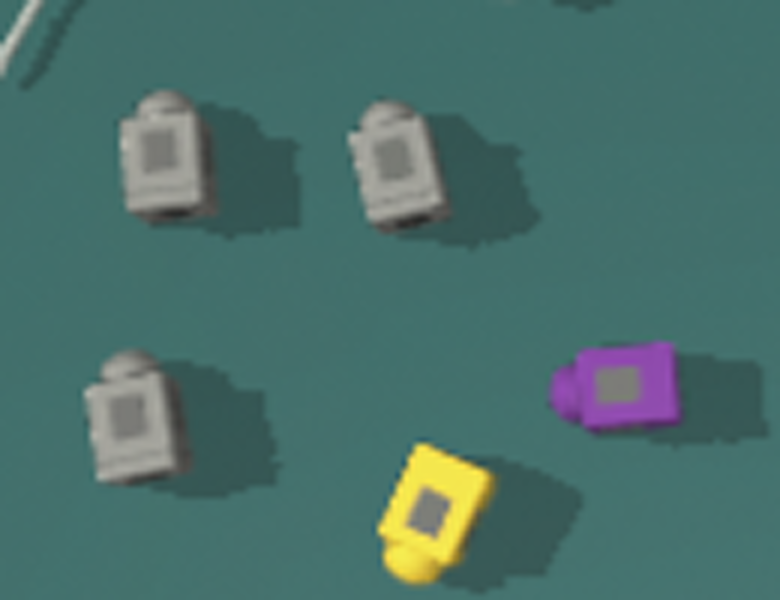

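jog_arm:
  motion:
    - [0.9, -0.31, -0.35, 0, 1]
    - [0.9, -0.31, -0.35, 0, 1]
    - [0.9, -0.31, -0.35, 0, 1]
    - [0.9, -0.31, -0.35, 0, 1]
    - [0.9, -0.31, -0.35, 0, 1]
    - [0.9, -0.31, -0.35, 0, 1]
    - [0.9, -0.31, -0.35, 0, 1]
    - [0.9, -0.31, -0.35, 0, 1]
    - [0.9, -0.31, -0.35, 0, 1]
    - [0.9, -0.31, -0.35, 0, 1]
    - [0.9, -0.31, -0.35, 0, 1]
    - [0.9, -0.31, -0.35, 0, 1]
  newtons: 60

```text
clock: 1.4
position: [0.4662, -0.3889, 0.3577]
tool_rot: [-3.141, 0.0, 0.311]
force: [-0.3, -0.2, 0.2]
grip_width: 0.0859
finger_force: 0.0
```

```bash
cat >> h.py <<'E'
def go(x,y,z,yaw=None):
    s=bot.observe(); T=R.from_euler('xyz',s['tool_rot']).as_matrix()
    v=T.T@(np.array([x,y,z])-s['position'])/.03
    cy=np.arctan2(T[1,0],T[0,0]); 
    print('t',round(s['clock'],1),'pos',s['position'].round(4),'yaw',round(cy,3),'units',v.round(2),'' if yaw is None else 'turn %.2f'%(-((yaw-cy+np.pi/2)%np.pi-np.pi/2)/.08),'q7 %.2f'%s['qpos'][6],'grip',round(s['grip_width'],4),round(s['finger_force'],1),'F',s['force'].round(1))
E
python3 - <<'E'
from h import *
go(.602,-.288,.3)
c=cam('wrist'); save(c,'w1.png'); print(c[1],-c[2].T@c[3]); print(proj(c,[.602,-.288,.196]))
s=cam('scene')
E
```

```text
t 1.4 pos [ 0.4662 -0.3889  0.3577] yaw 0.311 units [ 5.34 -1.82  1.92]  q7 -0.70 grip 0.0859 0.0 F [-0.3 -0.2  0.2]
[[323.62540472   0.         256.60697163]
 [  0.         323.62540472 187.79765633]
 [  0.           0.           1.        ]] [ 0.54315967 -0.36380929  0.49984866]
[[189.69659245 -22.65135769]]
```

View pics/w1.png

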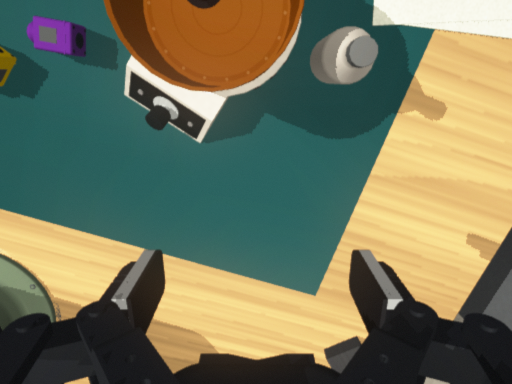

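jog_arm:
  motion:
    - [0.8, -0.45, 0, 0, 1]
    - [0.8, -0.45, 0, 0, 1]
    - [0.8, -0.45, 0, 0, 1]
    - [0.4, -0.4, 0, 0, 1]
    - [0, 0, 0, 0, 1]

```text
clock: 2.0
position: [0.5302, -0.312, 0.357]
tool_rot: [-3.141, -0.0, 0.314]
force: [0.3, -1.2, -0.2]
grip_width: 0.0855
finger_force: 0.0
```

```bash
python3 - <<'E'
from h import *
c=cam('wrist'); save(c,'w2.png')
g=c[0].max(2); p=proj(c,[.602,-.288,.196])[0]; print('pred',p)
m=(g<60).astype(np.uint8); n,l,s,ce=cv2.connectedComponentsWithStats(m)
for i in range(1,n):
    if s[i][4]>100: print(s[i],ce[i].round(1),onplane(c,ce[i],.196)[0].round(4))
hsv=cv2.cvtColor(c[0],cv2.COLOR_RGB2HSV)
m=((hsv[...,0]<20)&(hsv[...,1]>180)&(hsv[...,2]>60)).astype(np.uint8); n,l,s,ce=cv2.connectedComponentsWithStats(m)
for i in range(1,n):
    if s[i][4]>1000: print('amber',s[i],ce[i])
go(.602,-.288,.2)
E
```

```text
pred [256.16511189  86.17787088]
[  10    0   74   29 1138] [55.7 11.8] [ 0.6067 -0.1103  0.196 ]
[ 242   61   39   40 1239] [261.2  80.5] [ 0.608  -0.2908  0.196 ]
[ 172  137   72   54 1221] [204.1 167. ] [ 0.5156 -0.2631  0.196 ]
[    0   250   512   134 29700] [256.2 343.6] [ 0.3273 -0.377   0.196 ]
amber [  167     0   190   172 25843] [261.29822389  79.14537786]
t 2.0 pos [ 0.5293 -0.3136  0.3571] yaw 0.312 units [ 2.57 -0.07  5.24]  q7 -0.87 grip 0.0856 0.0 F [-0.1 -0.   1. ]
```

View pics/w2.png

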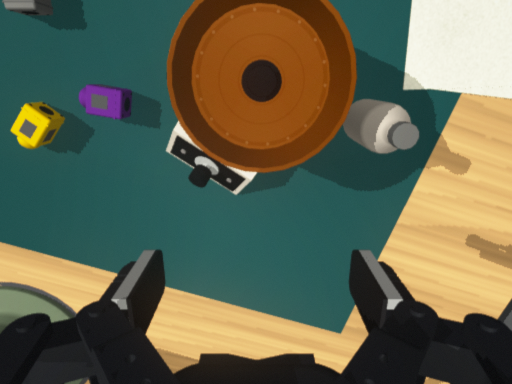

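```bash
python3 - <<'E'
from h import *
def blob(c,thr,near):
    g=c[0].max(2); m=(g<thr).astype(np.uint8); n,l,s,ce=cv2.connectedComponentsWithStats(m)
    i=min(range(1,n),key=lambda i:np.hypot(*(ce[i]-near))+(1e3 if s[i][4]<15 else 0)); return s[i],ce[i]
cs=[(cam('wrist'),(261,80)),(cam('top'),(306,194)),(cam('scene'),(188,184))]
A=[];
for thr in(25,40,60):
    bs=[blob(c,thr,n) for c,n in cs]; print(thr,[(b[0].tolist(),b[1].round(1).tolist()) for b in bs])
    Ps=[c[1]@np.c_[c[2],c[3]] for c,_ in cs]
    for i,j in((0,1),(0,2),(1,2)):
        X=cv2.triangulatePoints(Ps[i],Ps[j],bs[i][1].reshape(2,1),bs[j][1].reshape(2,1)).ravel(); print((X[:3]/X[3]).round(4))
c=cs[0][0]; print(c[0][80,230:292].max(1))
E
```

```text
25 [([22, 11, 13, 2, 19], [27.8, 11.5]), ([10, 196, 1, 1, 1], [10.0, 196.0]), ([320, 0, 10, 9, 53], [325.0, 3.4])]
[ -0.602  -10.292   16.1412]
[ 0.6549 -0.1998  0.5603]
[0.4771 0.1978 0.5114]
40 [([257, 60, 22, 38, 301], [270.6, 77.8]), ([301, 191, 12, 9, 42], [306.1, 196.1]), ([183, 183, 12, 11, 94], [188.4, 187.8])]
[ 0.6143 -0.3019  0.0994]
[ 0.6128 -0.2962  0.1697]
[ 0.6035 -0.292   0.1571]
60 [([241, 59, 39, 41, 1252], [259.7, 78.9]), ([300, 188, 13, 13, 140], [306.0, 194.0]), ([182, 176, 14, 19, 208], [188.0, 185.3])]
[ 0.608  -0.2914  0.1641]
[ 0.608  -0.2911  0.1724]
[ 0.6066 -0.2908  0.1705]
[149 149 150 149 150 150 145 146 148 142  75  47  43  43  42  42  44  43
  42  42  43  44  41  41  44  43  41  42  42  41  41  40  41  41  40  40
  40  39  39  41  38  39  39  39  37  33  34  34  35  53 136 148 147 145
 149 151 150 150 149 148 150 148]
```

```bash
python3 - <<'E'
from h import *
go(.608,-.291,.22);go(.608,-.291,.17)
E
```

```text
t 2.2 pos [ 0.5285 -0.3152  0.3573] yaw 0.309 units [2.77 0.03 4.58]  q7 -0.87 grip 0.0852 0.0 F [-0.8 -0.3  0.3]
t 2.2 pos [ 0.5285 -0.3152  0.3573] yaw 0.309 units [2.77 0.03 6.24]  q7 -0.87 grip 0.0852 0.0 F [-0.8 -0.3  0.3]
```

jog_arm:
  motion:
    - [0.9, 0, 0.6, 0, 1]
    - [0.9, 0, 0.8, 0, 1]
    - [0.8, 0, 0.8, 0, 1]
    - [0.17, 0, 0.8, 0, 1]
    - [0, 0, 0.8, 0, 1]
    - [0, 0, 0.6, 0, 1]
    - [0, 0, 0, 0, 1]
    - [0, 0, 0, 0, 1]

```text
clock: 3.0
position: [0.6083, -0.2895, 0.2259]
tool_rot: [3.141, 0.0, 0.31]
force: [-0.1, -0.8, 0.1]
grip_width: 0.0852
finger_force: 0.0
```

```bash
python3 - <<'E'
from h import *
go(.608,-.291,.17)
c=cam('wrist'); save(c,'w3.png')
E
```

```text
t 3.0 pos [ 0.6083 -0.2895  0.2259] yaw 0.31 units [-0.02  0.04  1.86]  q7 -0.98 grip 0.0852 0.0 F [-0.1 -0.8  0.1]
```

View pics/w3.png

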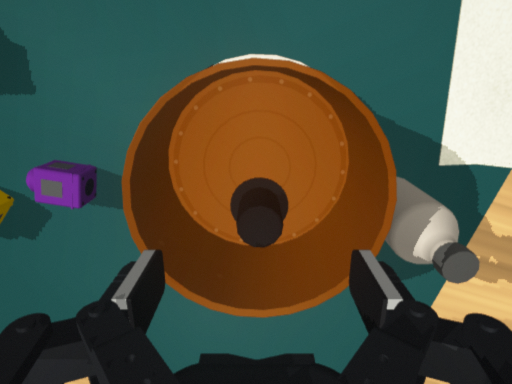

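```bash
python3 - <<'E'
from h import *
c=cam('wrist')
print(c[2].round(3))
print(onplane(c,(260,227),.196).round(4),onplane(c,(260,205),.162).round(4),onplane(c,(260,187),.16).round(4),onplane(c,(260,160),.06).round(4))
print(proj(c,[.608,-.29,.207]))
E
```

```text
[[ 0.305 -0.952  0.002]
 [-0.904 -0.289  0.315]
 [-0.299 -0.098 -0.949]]
[[ 0.6084 -0.2915  0.196 ]] [[ 0.609  -0.2917  0.162 ]] [[ 0.6207 -0.2879  0.16  ]] [[ 0.6162 -0.2906  0.06  ]]
[[257.51047926 235.41248439]]
```

jog_arm:
  motion:
    - [0, 0, 0.6, 0, 1]
    - [0, 0, 0.6, 0, 1]
    - [0, 0, 0.6, 0, 1]
    - [0, 0, 0, 0, 1]
    - [0, 0, 0, 0, 0]
    - [0, 0, 0, 0, 0]
    - [0, 0, 0, 0, 0]
    - [0, 0, 0, 0, 0]
    - [0, 0, 0, 0, 0]
    - [0, 0, 0, 0, 0]
  newtons: 60

```text
clock: 4.1
position: [0.6088, -0.2893, 0.1719]
tool_rot: [3.14, -0.001, 0.31]
force: [1.7, -4.6, 5.6]
grip_width: 0.0265
finger_force: 59.5
```

```bash
python3 - <<'E'
from h import *
go(.608,-.291,.17)
E
```

```text
t 4.1 pos [ 0.6088 -0.2893  0.1719] yaw 0.31 units [-0.04  0.05  0.06]  q7 -0.99 grip 0.0265 59.5 F [ 1.7 -4.6  5.6]
```

jog_arm:
  motion:
    - [0, 0, -0.3, 0, 0]
    - [0, 0, -0.6, 0, 0]
    - [0, 0, -0.7, 0, 0]
    - [0, 0, -0.7, 0, 0]
    - [0, 0, -0.7, 0, 0]
    - [0, 0, -0.7, 0, 0]
    - [0, 0, -0.7, 0, 0]
    - [0, 0, -0.5, 0, 0]
    - [0, 0, 0, 0, 0]

```text
clock: 5.0
position: [0.6089, -0.2884, 0.3203]
tool_rot: [3.141, -0.002, 0.311]
force: [-0.0, -0.4, -3.8]
grip_width: 0.0262
finger_force: 59.9
```

jog_arm:
  motion:
    - [-0.5, 0, 0, 0, 0]
    - [-0.8, 0, 0, 0, 0]
    - [-0.8, 0.1, 0, 0, 0]
    - [-0.8, 0.2, 0, 0, 0]
    - [-0.9, 0.4, 0, 0, 0]
    - [-0.9, 0.4, 0, 0, 0]
    - [-0.9, 0.5, 0, 0, 0]
    - [-0.9, 0.5, 0, 0, 0]
    - [-0.9, 0.5, 0, 0, 0]
    - [-0.8, 0.5, 0, 0, 0]
    - [-0.6, 0.4, 0, 0, 0]
    - [-0.4, 0.2, 0, 0, 0]

```text
clock: 6.2
position: [0.3781, -0.4796, 0.3172]
tool_rot: [-3.14, 0.001, 0.309]
force: [-0.0, 0.1, -4.6]
grip_width: 0.0264
finger_force: 59.7
```

```bash
python3 - <<'E'
from h import *
go(.38,-.48,.125)
c=cam('top'); save(c,'t2.png')
E
```

```text
t 6.2 pos [ 0.3781 -0.4796  0.3172] yaw 0.309 units [0.06 0.04 6.41]  q7 -0.49 grip 0.0264 59.7 F [-0.   0.1 -4.6]
```

View pics/t2.png

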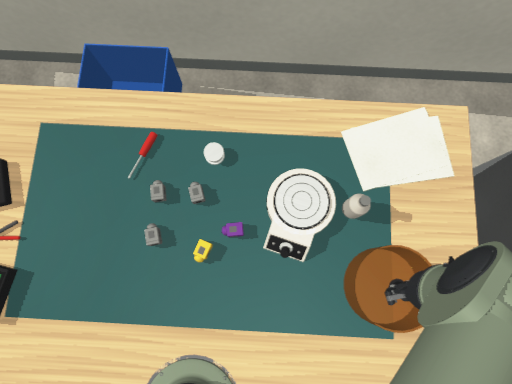

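jog_arm:
  motion:
    - [0, 0, 0.7, 0, 0]
    - [0, 0, 1, 0, 0]
    - [0, 0, 1, 0, 0]
    - [0, 0, 1, 0, 0]
    - [0, 0, 0.8, 0, 0]
    - [0, 0, 0.7, 0, 0]
    - [0, 0, 0.5, 0, 0]
    - [0, 0, 0.3, 0, 0]
    - [0, 0, 0.2, 0, 0]
    - [0, 0, 0.15, 0, 0]
    - [0, 0, 0.15, 0, 0]
    - [0, 0, 0, 0, 0]

```text
clock: 7.45
position: [0.3797, -0.4787, 0.1232]
tool_rot: [-3.141, 0.0, 0.311]
force: [-0.2, -0.0, -3.9]
grip_width: 0.0261
finger_force: 59.7
```

```bash
python3 - <<'E'
from h import *
go(.38,-.48,.122)
c=cam('top'); im=c[0]; hsv=cv2.cvtColor(im,cv2.COLOR_RGB2HSV)
# white drum + table circle at deck
g=cv2.cvtColor(im,cv2.COLOR_RGB2GRAY)[150:280,240:350]
m=((hsv[...,1]<60)&(hsv[...,2]>100)).astype(np.uint8)[150:280,240:350]
big=cv2.resize(g,None,fx=4,fy=4,interpolation=cv2.INTER_CUBIC)
C=cv2.HoughCircles(big,cv2.HOUGH_GRADIENT,1,5,param1=120,param2=40,minRadius=40,maxRadius=160)
if C is not None:
  for x,y,r in C[0][:8]:
    uv=((x+.5)/4-.5+240,(y+.5)/4-.5+150); print(np.round(uv,1),round(r/4,1),onplane(c,uv,.06)[0].round(4),onplane(c,uv,.05)[0].round(4))
print(proj(c,[[.608,-.29,.06]]))
E
```

```text
t 7.5 pos [ 0.3797 -0.4787  0.1232] yaw 0.311 units [-0.    0.05  0.04]  q7 -0.52 grip 0.0261 59.7 F [-0.2 -0.  -3.9]
[300.8 200.5] 27.4 [ 0.6087 -0.2901  0.06  ] [ 0.6106 -0.2913  0.05  ]
[300.2 202.2] 34.4 [ 0.6033 -0.2887  0.06  ] [ 0.6051 -0.2899  0.05  ]
[302.  201.8] 27.5 [ 0.6051 -0.2939  0.06  ] [ 0.6069 -0.2952  0.05  ]
[297.5 199.8] 30.7 [ 0.6105 -0.2802  0.06  ] [ 0.6124 -0.2813  0.05  ]
[304.8 203.8] 30.4 [ 0.5994 -0.3023  0.06  ] [ 0.6012 -0.3037  0.05  ]
[300.5 197.5] 29.6 [ 0.6179 -0.2891  0.06  ] [ 0.6199 -0.2903  0.05  ]
[298.8 200.8] 32.4 [ 0.6076 -0.2841  0.06  ] [ 0.6095 -0.2852  0.05  ]
[303.  197.8] 29.2 [ 0.6175 -0.2966  0.06  ] [ 0.6195 -0.2979  0.05  ]
[[300.7183177  200.73181184]]
```

jog_arm:
  motion:
    - [0, 0, 0.1, 0, 0]
    - [0, 0, 0.05, 0, 0]
    - [0, 0, 0, 0, 0]
    - [0, 0, 0, 0, 0.5]
    - [0, 0, 0, 0, 1]
    - [0, 0, 0, 0, 1]
    - [0, 0, 0, 0, 1]
    - [0, 0, 0, 0, 1]
    - [0, 0, -0.7, 0, 1]
    - [0, 0, -1, 0, 1]
    - [0, 0, -1, 0, 1]
    - [0, 0, -1, 0, 1]

```text
clock: 8.7
position: [0.3796, -0.4786, 0.2309]
tool_rot: [-3.141, 0.0, 0.311]
force: [-0.0, -0.2, 1.2]
grip_width: 0.0854
finger_force: 0.0
```

```bash
python3 - <<'E'
from h import *
go(.38,-.48,.122)
go(.48,.05,.3,.1)
E
```

```text
t 8.7 pos [ 0.3796 -0.4786  0.2309] yaw 0.311 units [-0.    0.05  3.63]  q7 -0.50 grip 0.0854 0.0 F [-0.  -0.2  1.2]
t 8.7 pos [ 0.3796 -0.4786  0.2309] yaw 0.311 units [  8.58 -15.75  -2.3 ] turn 2.63 q7 -0.50 grip 0.0854 0.0 F [-0.  -0.2  1.2]
```

jog_arm:
  motion:
    - [0.5, -0.9, -0.5, 0, 1]
    - [0.55, -1, -0.5, 0, 1]
    - [0.55, -1, -0.5, 0, 1]
    - [0.55, -1, -0.5, 0, 1]
    - [0.55, -1, -0.5, 0, 1]
    - [0.55, -1, -0.5, 0, 1]
    - [0.55, -1, -0.3, 0, 1]
    - [0.55, -1, 0, 0, 1]
    - [0.55, -1, 0, 0, 1]
    - [0.55, -1, 0, 0, 1]
    - [0.55, -1, 0, 0, 1]
    - [0.55, -1, 0, 0, 1]

```text
clock: 9.9
position: [0.4577, -0.0774, 0.3289]
tool_rot: [3.141, -0.0, 0.311]
force: [1.6, 0.7, 0.6]
grip_width: 0.0854
finger_force: 0.0
```

jog_arm:
  motion:
    - [0.55, -1, 0, 0, 1]
    - [0.55, -1, 0, 0, 1]
    - [0.55, -1, 0, 0, 1]
    - [0.55, -1, 0, 0, 1]
    - [0.55, -1, 0, 0, 1]
    - [0.5, -0.2, 0, 0.6, 1]
    - [0, 0, 0, 1, 1]
    - [0, 0, 0, 1, 1]
    - [0, 0, 0, 0, 1]
    - [0, 0, 0, 0, 1]

```text
clock: 10.9
position: [0.5027, 0.0996, 0.3288]
tool_rot: [3.142, -0.0, 0.105]
force: [-0.5, 0.3, 0.6]
grip_width: 0.0857
finger_force: 0.0
```

```bash
cat >> h.py <<'E'
def housings(c,z=.04):
    hsv=cv2.cvtColor(c[0],cv2.COLOR_RGB2HSV); m=((hsv[...,1]<60)&(hsv[...,2]>40)).astype(np.uint8)
    n,l,s,ce=cv2.connectedComponentsWithStats(m)
    for i in range(1,n):
        if 400<s[i][4]<8000: print(s[i],ce[i].round(1),onplane(c,ce[i],z)[0].round(4))
E
python3 - <<'E'
from h import *
go(.5,.1,.33,.1)
c=cam('wrist'); save(c,'w4.png'); np.savez('w4.npz',im=c[0],K=c[1],R=c[2],t=c[3]); housings(c)
E
```

```text
t 10.9 pos [0.5027 0.0996 0.3288] yaw 0.105 units [-0.09 -0.02 -0.04] turn 0.07 q7 -1.89 grip 0.0857 0.0 F [-0.5  0.3  0.6]
[ 204   12   37   58 1723] [222.3  42.6] [0.6219 0.1542 0.04  ]
[ 298   22   41   59 1799] [317.7  52.3] [0.6233 0.0365 0.04  ]
[ 440   30   72  173 5973] [488. 127.] [ 0.5568 -0.2024  0.04  ]
[ 197  123   37   52 1406] [214.8 149.8] [0.4884 0.1547 0.04  ]
[ 110  250   47   79 1113] [130.5 283. ] [0.2646 0.2715 0.04  ]
[358 250  46  77 989] [382.4 283. ] [ 0.3057 -0.1182  0.04  ]
[  22  324   87   60 2349] [ 65.2 364.7] [0.0883 0.3855 0.04  ]
[ 239  340  107   35 1268] [294.6 353.8] [ 0.1528 -0.0023  0.04  ]
[ 420  342   67   42 1787] [453.6 364.5] [ 0.158  -0.2771  0.04  ]
```

View pics/w4.png

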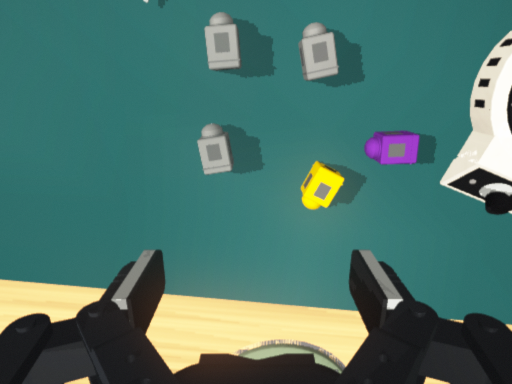

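```bash
cat >> h.py <<'E'
def faces(c,boxes,z=.04):
    # top faces of towers, ortho-rectified on plane z at 0.5 mm/px around box centres
    for k,(x,y) in enumerate(boxes):
        n=160; s=.0005
        ii=np.arange(n)*s-n*s/2; P=np.array([[x+ii[0],y+ii[0],z],[x+ii[-1],y+ii[0],z],[x+ii[-1],y+ii[-1],z],[x+ii[0],y+ii[-1],z]])
        # image: up=+x, left=+y
        dst=np.float32([[n-1,n-1],[n-1,0],[0,0],[0,n-1]])
        H=cv2.getPerspectiveTransform(np.float32(proj(c,P)),dst)
        w=cv2.warpPerspective(c[0],H,(n,n),flags=cv2.INTER_CUBIC)
        yield w,lambda u,v:(x+ii[0]+(n-1-v)*s,y+ii[0]+(n-1-u)*s)
E
python3 - <<'E'
from h import *
d=np.load('w4.npz'); c=(d['im'],d['K'],d['R'],d['t'])
W=[]
for w,f in faces(c,[(.62,.154),(.622,.036),(.487,.155)]):
    W.append(cv2.resize(w,(260,260)))
    hsv=cv2.cvtColor(w,cv2.COLOR_RGB2HSV); g=hsv[...,2].astype(int); m=((hsv[...,1]<60)&(g>40)).astype(np.uint8)
    n,l,s,ce=cv2.connectedComponentsWithStats(m); i=1+np.argmax(s[1:,4]); g=g*(l==i)
    print(np.histogram(g[g>0],12)[0].tolist(),[int(v) for v in np.histogram(g[g>0],12)[1]], s[i])
    for nm,mm in(('patch',(g>90)&(g<128)),('all',g>0)):
        mm=cv2.morphologyEx(mm.astype(np.uint8),cv2.MORPH_OPEN,np.ones((5,5))); 
        n2,l2,s2,c2=cv2.connectedComponentsWithStats(mm); j=1+np.argmax(s2[1:,4]); r=cv2.minAreaRect(np.argwhere(l2==j)[:,::-1].astype(np.float32))
        print(nm,np.round(f(*r[0]),4),np.round(r[1],0)/2,round(r[2],1),s2[j][4])
cv2.imwrite('pics/faces.png',cv2.cvtColor(np.hstack(W),cv2.COLOR_RGB2BGR))
E
```

```text
[45, 255, 178, 200, 195, 216, 1565, 541, 776, 864, 2223, 2416] [65, 75, 86, 97, 108, 118, 129, 140, 151, 161, 172, 183, 194] [  32    8   97  132 9474]
patch [0.649  0.1488] [10.   8.5] 90.0 236
all [0.6234 0.1547] [64.5 41.5] 79.6 9470
[121, 207, 333, 466, 328, 1580, 493, 558, 835, 843, 3214, 1168] [84, 93, 103, 112, 122, 131, 141, 150, 160, 169, 179, 188, 198] [   27    10   110   134 10146]
patch [0.5985 0.0496] [17.5  4.5] 74.1 277
all [0.6253 0.037 ] [64.5 45. ] 72.2 10136
[236, 322, 240, 234, 240, 263, 1513, 689, 731, 939, 1067, 3941] [65, 75, 85, 95, 106, 116, 126, 136, 147, 157, 167, 177, 188] [   30     6   102   142 10415]
patch [0.5158 0.1519] [16.5  8.5] 77.5 404
all [0.4901 0.1553] [68. 44.] 75.4 10411
```

View pics/faces.png

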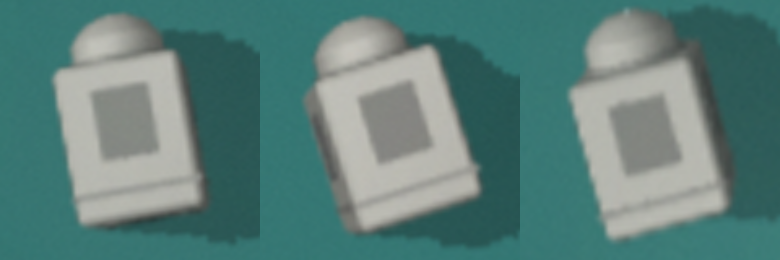

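```bash
python3 - <<'E'
from h import *
go(.4936,.158,.06,.235);go(.4936,.158,.005,.235)
E
```

```text
t 10.9 pos [0.5027 0.0995 0.3288] yaw 0.105 units [-0.1  -1.97  8.96] turn -1.62 q7 -1.89 grip 0.0855 0.0 F [ 0.5  0.6 -0.7]
t 10.9 pos [0.5027 0.0995 0.3288] yaw 0.105 units [-0.1  -1.97 10.79] turn -1.62 q7 -1.89 grip 0.0855 0.0 F [ 0.5  0.6 -0.7]
```

jog_arm:
  motion:
    - [-0.1, -0.98, 0.3, 0, 1]
    - [0, -0.99, 0.6, 0, 1]
    - [0, 0, 1, -0.8, 1]
    - [0, 0, 1, -0.82, 1]
    - [0, 0, 1, 0, 1]
    - [0, 0, 1, 0, 1]
    - [0, 0, 1, 0, 1]
    - [0, 0, 1, 0, 1]
    - [0, 0, 1, 0, 1]
    - [0, 0, 0.6, 0, 1]
    - [0, 0, 0, 0, 1]
    - [0, 0, 0, 0, 1]
  newtons: 25

```text
clock: 12.15
position: [0.4938, 0.1582, 0.0743]
tool_rot: [-3.141, 0.0, 0.233]
force: [-0.2, -0.4, 0.1]
grip_width: 0.0857
finger_force: 0.0
```

```bash
python3 - <<'E'
from h import *
go(.4936,.158,.005,.235)
c=cam('wrist'); save(c,'w5.png')
E
```

```text
t 12.2 pos [0.4938 0.1582 0.0743] yaw 0.233 units [-0.01  0.    2.31] turn -0.02 q7 -2.08 grip 0.0857 0.0 F [-0.2 -0.4  0.1]
```

View pics/w5.png

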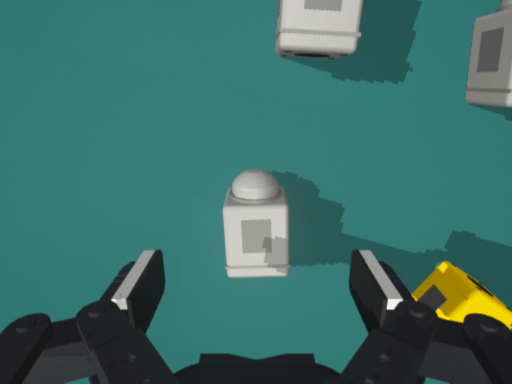

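jog_arm:
  motion:
    - [0, 0, 0.8, 0, 1]
    - [0, 0, 0.8, 0, 1]
    - [0, 0, 0.5, 0, 1]
    - [0, 0, 0.2, 0, 1]
    - [0, 0, 0, 0, 0.2]
    - [0, 0, 0, 0, 0.2]
    - [0, 0, 0, 0, 0.2]
    - [0, 0, 0, 0, 0.2]
    - [0, 0, 0, 0, 0.2]
    - [0, 0, 0, 0, 0.2]
  newtons: 25

```text
clock: 13.2
position: [0.4943, 0.1582, 0.0058]
tool_rot: [-3.142, -0.002, 0.232]
force: [-1.7, -0.2, 10.4]
grip_width: 0.0399
finger_force: 24.1
```

```bash
python3 - <<'E'
from h import *
go(.4936,.158,.005,.235)
E
```

```text
t 13.2 pos [0.4943 0.1582 0.0058] yaw 0.232 units [-0.02  0.    0.03] turn -0.03 q7 -2.15 grip 0.0399 24.1 F [-1.7 -0.2 10.4]
```

jog_arm:
  motion:
    - [-0.08, 0, -0.1, 0, 0.2]
    - [-0.08, 0, -0.1, 0, 0.2]
    - [-0.1, 0, -0.09, 0, 0.2]
    - [-0.1, 0, -0.09, 0, 0.2]
    - [-0.11, 0, -0.07, 0, 0.2]
    - [-0.11, 0, -0.07, 0, 0.2]
    - [-0.12, 0, -0.05, 0, 0.2]
    - [-0.12, 0, -0.05, 0, 0.2]
    - [0, 0, 0, 0, 0.2]

```text
clock: 14.1
position: [0.4693, 0.1523, 0.0236]
tool_rot: [3.141, 0.0, 0.232]
force: [0.2, 0.1, 0.2]
grip_width: 0.0397
finger_force: 25.8
```

```bash
python3 - <<'E'
from h import *
go(.4936,.158,.005,.235)
c=cam('wrist'); save(c,'w6.png')
E
```

```text
t 14.1 pos [0.4693 0.1523 0.0236] yaw 0.232 units [0.83 0.   0.62] turn -0.03 q7 -2.16 grip 0.0397 25.8 F [0.2 0.1 0.2]
```

View pics/w6.png

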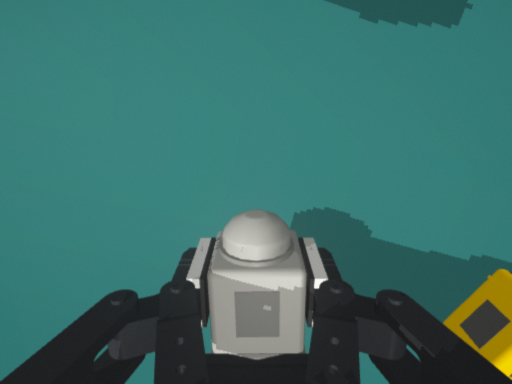

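jog_arm:
  motion:
    - [-0.13, 0, -0.03, 0, 0.2]
    - [-0.13, 0, -0.03, 0, 0.2]
    - [-0.13, 0, 0, 0, 0.2]
    - [-0.13, 0, 0, 0, 0.2]
    - [-0.13, 0, 0.01, 0, 0.2]
    - [-0.13, 0, 0.02, 0, 0.2]
    - [-0.12, 0, 0.03, 0, 0.2]
    - [-0.12, 0, 0.04, 0, 0.2]
    - [0, 0, 0, 0, 0.2]

```text
clock: 15.05
position: [0.4394, 0.1452, 0.022]
tool_rot: [3.141, 0.001, 0.233]
force: [0.0, 1.0, -0.6]
grip_width: 0.0397
finger_force: 25.8
```

```bash
python3 - <<'E'
from h import *
go(.4936,.158,.005,.235)
c=cam('wrist'); s=cam('scene'); p=proj(s,bot.observe()['position']+[0,0,.02])[0].astype(int)
a=cv2.resize(c[0][180:384,150:360],(420,408)); b=cv2.resize(s[0][p[1]-25:p[1]+26,p[0]-24:p[0]+24],(384,408),interpolation=cv2.INTER_CUBIC)
cv2.imwrite('pics/w7.png',cv2.cvtColor(np.hstack([a,b])[:,:800],cv2.COLOR_RGB2BGR))
E
```

```text
t 15.1 pos [0.4394 0.1452 0.022 ] yaw 0.233 units [1.86 0.   0.57] turn -0.03 q7 -2.19 grip 0.0397 25.8 F [ 0.   1.  -0.6]
```

View pics/w7.png

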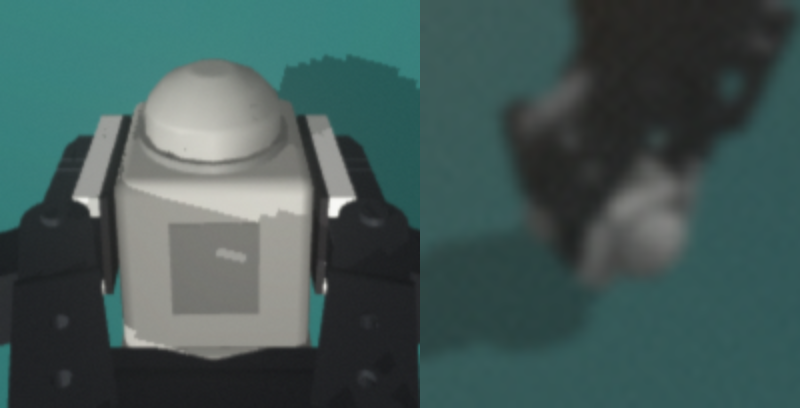

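jog_arm:
  motion:
    - [0, 0, 0.2, 0, 0.2]
    - [0, 0, 0.2, 0, 0.2]
    - [0, 0, 0.13, 0, 0.2]
    - [0, 0, 0, 0, 0.2]
    - [0, 0, 0, 0, 0.8]
    - [0, 0, 0, 0, 0.8]
    - [0, 0, 0, 0, 0.8]
    - [-0.43, 0, 0, 0, 0.8]
    - [0, 0, 0, 0, 0.8]

```text
clock: 16.05
position: [0.4263, 0.142, 0.0063]
tool_rot: [3.141, 0.001, 0.233]
force: [-0.3, -1.6, -0.2]
grip_width: 0.0684
finger_force: 0.0
```

jog_arm:
  motion:
    - [0, 0, 0, 0, 0.2]
    - [0, 0, 0, 0, 0.2]
    - [0, 0, 0, 0, 0.2]
    - [0, 0, 0, 0, 0.2]
    - [0, 0, 0, 0, 0.2]
    - [0, 0, -0.5, 0, 0.2]
    - [0, 0, -0.8, 0, 0.2]
    - [0, 0, -1, 0, 0.2]
    - [0, 0, -1, 0, 0.2]
    - [0, 0, -1, 0, 0.2]
    - [0, 0, -0.7, 0, 0.2]
    - [0, 0, 0, 0, 0.2]
  newtons: 30

```text
clock: 17.25
position: [0.4289, 0.1428, 0.1587]
tool_rot: [-3.141, -0.004, 0.232]
force: [1.0, -0.6, -1.4]
grip_width: 0.0395
finger_force: 30.6
```

```bash
python3 - <<'E'
from h import *
psi=.8; C=np.array([.6087,-.290]); e=np.array([np.cos(psi),np.sin(psi)])
go(*(C-e*(.105+.045)),.15,psi)
t=cam('top'); im=t[0]
# knob / nose check
for r,w in((.17,.05),(.17,-.05),(.105,.05)):
    for yaw in(-.27,): print(proj(t,[*(C+r*-np.array([np.cos(yaw),np.sin(yaw)])+w*np.array([-np.sin(yaw),np.cos(yaw)])),0]))
E
```

```text
t 17.2 pos [0.4289 0.1428 0.1587] yaw 0.232 units [-1.7  18.11  0.28] turn -7.10 q7 -2.04 grip 0.0395 30.6 F [ 1.  -0.6 -1.4]
[[266.79326957 250.220877  ]]
[[297.71746473 260.68264372]]
[[273.23032702 230.28158817]]
```

jog_arm:
  motion:
    - [0, 0.7, 0, 0, 0.2]
    - [0, 1, 0, 0, 0.2]
    - [0, 1, 0, 0, 0.2]
    - [0, 1, 0, 0, 0.2]
    - [0, 1, 0, 0, 0.2]
    - [0, 1, 0, 0, 0.2]
    - [0, 1, 0, 0, 0.2]
    - [-0.2, 1, 0, 0, 0.2]
    - [-0.2, 1, 0, 0, 0.2]
    - [-0.2, 1, 0, 0, 0.2]
    - [-0.2, 1, 0, 0, 0.2]
    - [-0.2, 1, 0, 0, 0.2]

```text
clock: 18.5
position: [0.4786, -0.2073, 0.1551]
tool_rot: [-3.141, 0.001, 0.232]
force: [-0.4, 0.6, -0.3]
grip_width: 0.0398
finger_force: 30.6
```

jog_arm:
  motion:
    - [-0.2, 1, 0, 0, 0.2]
    - [-0.1, 1, 0, 0, 0.2]
    - [-0.1, 1, 0, 0, 0.2]
    - [-0.1, 1, 0, -0.5, 0.2]
    - [-0.1, 1, 0, -0.8, 0.2]
    - [-0.1, 1, 0, -1, 0.2]
    - [0, 0.3, 0, -1, 0.2]
    - [0, 0, 0, -1, 0.2]
    - [0, 0, 0, -1, 0.2]
    - [0, 0, 0, -1, 0.2]
    - [0, 0, 0, -0.8, 0.2]
    - [0, 0, 0, 0, 0.2]

```text
clock: 19.7
position: [0.5076, -0.3934, 0.1548]
tool_rot: [-3.14, 0.0, 0.801]
force: [0.4, -0.3, -1.2]
grip_width: 0.0401
finger_force: 30.5
```

```bash
cat >> h.py <<'E'
C0=np.array([.6087,-.290])
def wall(u,gz,psi=.8):
    e=np.array([np.cos(psi),np.sin(psi)]); go(*(C0-e*(.105+u)),gz-.019,psi)
E
python3 - <<'E'
from h import *
wall(.020,.080); wall(.02,.075)
print(bot.observe()['qpos'].round(2))
E
```

```text
t 19.7 pos [ 0.5076 -0.3934  0.1548] yaw 0.801 units [0.66 0.02 3.13] turn 0.02 q7 -0.48 grip 0.0401 30.5 F [ 0.4 -0.3 -1.2]
t 19.7 pos [ 0.5076 -0.3934  0.1548] yaw 0.801 units [0.66 0.02 3.29] turn 0.02 q7 -0.48 grip 0.0401 30.5 F [ 0.4 -0.3 -1.2]
[ 0.86  0.67 -0.46  1.6   0.34  0.95 -0.48]
```

jog_arm:
  motion:
    - [0.3, 0, 0.6, 0, 0.2]
    - [0.36, 0, 0.9, 0, 0.2]
    - [0, 0, 0.9, 0, 0.2]
    - [0, 0, 0.6, 0, 0.2]
    - [0, 0, 0.2, 0, 0.2]
    - [0, 0, 0, 0, 0.2]
  newtons: 30

```text
clock: 20.3
position: [0.5214, -0.379, 0.0593]
tool_rot: [-3.14, 0.0, 0.799]
force: [-0.0, -0.1, -0.6]
grip_width: 0.0396
finger_force: 30.6
```

jog_arm:
  motion:
    - [-0.1, 0, 0.1, 0, 0.2]
    - [-0.09, 0, 0.1, 0, 0.2]
    - [-0.07, 0, 0.12, 0, 0.2]
    - [-0.06, 0, 0.12, 0, 0.2]
    - [-0.04, 0, 0.13, 0, 0.2]
    - [-0.03, 0, 0.14, 0, 0.2]
    - [0, 0, 0, 0, 0.2]

```text
clock: 21.0
position: [0.5133, -0.3886, 0.0394]
tool_rot: [3.141, 0.001, 0.799]
force: [-3.1, -0.8, 6.7]
grip_width: 0.0397
finger_force: 34.6
```

```bash
python3 - <<'E'
from h import *
wall(.0318,.0535); print(bot.observe()['moment'])
c=cam('wrist'); a=cv2.resize(c[0][120:384,120:390],(540,528)); cv2.imwrite('pics/w8.png',cv2.cvtColor(a,cv2.COLOR_RGB2BGR))
E
```

```text
t 21.0 pos [ 0.5133 -0.3886  0.0394] yaw 0.799 units [ 0.01 -0.01  0.16] turn -0.01 q7 -0.56 grip 0.0397 34.6 F [-3.1 -0.8  6.7]
[-0.01389103  0.64158397  0.06336711]
```

View pics/w8.png

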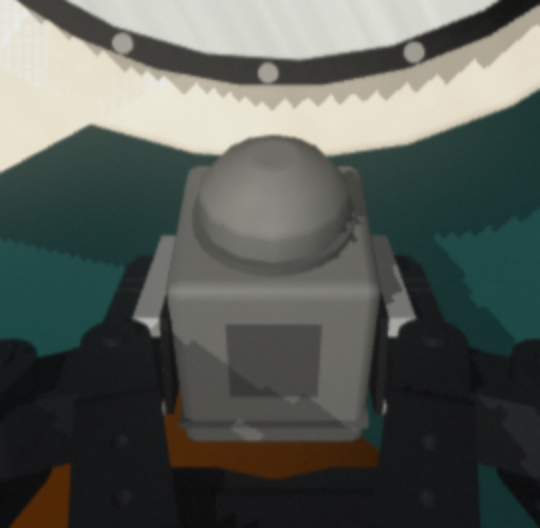

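jog_arm:
  motion:
    - [0, 0, 0.16, 0, 0.2]
    - [0, 0, 0.14, 0, 0.2]
    - [0.02, 0, 0.14, 0, 0.2]
    - [0.03, 0, 0.14, 0, 0.2]
    - [0.04, 0, 0.14, 0, 0.2]
    - [0.06, 0, 0.13, 0, 0.2]
    - [0.08, 0, 0.12, 0, 0.2]
    - [0.1, 0, 0.1, 0, 0.2]
    - [0.1, 0, 0, 0, 0.2]
    - [0.1, 0, 0, 0, 0.2]
    - [0, 0, 0, 0, 0.2]

```text
clock: 22.15
position: [0.5182, -0.3844, 0.0085]
tool_rot: [-3.142, 0.012, 0.794]
force: [-38.2, -26.7, 36.2]
grip_width: 0.0395
finger_force: 41.0
```

```bash
python3 - <<'E'
from h import *
wall(.020,.030)
c=cam('wrist'); a=cv2.resize(c[0][120:384,120:390],(540,528)); cv2.imwrite('pics/w9.png',cv2.cvtColor(a,cv2.COLOR_RGB2BGR))
E
```

```text
t 22.1 pos [ 0.5182 -0.3844  0.0085] yaw 0.794 units [ 0.19 -0.03 -0.09] turn -0.08 q7 -0.59 grip 0.0395 41.0 F [-38.2 -26.7  36.2]
```

View pics/w9.png

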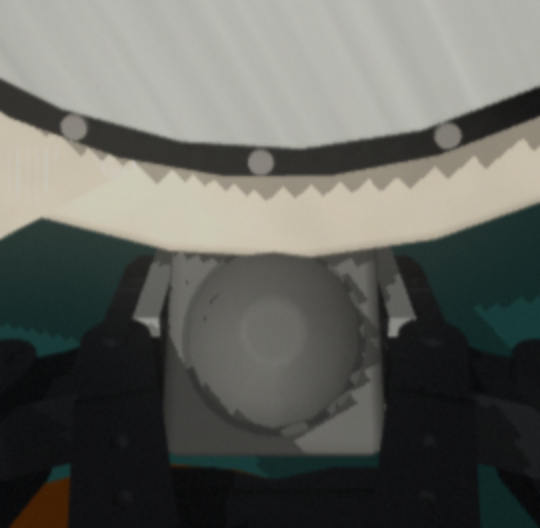

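jog_arm:
  motion:
    - [-0.2, 0, -0.1, 0, 0.2]
    - [-0.2, 0, -0.2, 0, 0.2]
    - [-0.1, 0, -0.4, 0, 0.2]
    - [0, 0, -0.7, 0, 0.2]
    - [0, 0, -0.7, 0, 0.2]
    - [0, 0, -0.7, 0, 0.2]
    - [0, 0, -0.5, 0, 0.2]
    - [0, 0, 0, 0, 0.2]
  newtons: 30

```text
clock: 23.0
position: [0.5154, -0.3875, 0.1084]
tool_rot: [3.138, -0.001, 0.801]
force: [-0.3, -0.3, -0.7]
grip_width: 0.0396
finger_force: 36.6
```

```bash
cat >> h.py <<'E'
def tt(r,z,psi=.8):
    e=np.array([np.cos(psi),np.sin(psi)]); go(*(C0+e*r),z,psi)
E
python3 - <<'E'
from h import *
tt(.044,.070)
E
```

```text
t 23.0 pos [ 0.5154 -0.3875  0.1084] yaw 0.801 units [ 5.96 -0.03  1.28] turn 0.01 q7 -0.52 grip 0.0396 36.6 F [-0.3 -0.3 -0.7]
```

jog_arm:
  motion:
    - [0.5, 0, 0, 0, 0.2]
    - [0.9, 0, 0, 0, 0.2]
    - [1, 0, 0, 0, 0.2]
    - [1, 0, 0, 0, 0.2]
    - [1, 0, 0, 0, 0.2]
    - [0.9, 0, 0, 0, 0.2]
    - [0.5, 0, 0, 0, 0.2]
    - [0.16, 0, 0.2, 0, 0.2]
    - [0, 0, 0.5, 0, 0.2]
    - [0, 0, 0.3, 0, 0.2]
    - [0, 0, 0.15, 0, 0.2]
    - [0, 0, 0, 0, 0.2]

```text
clock: 24.2
position: [0.6378, -0.2596, 0.0703]
tool_rot: [-3.14, 0.001, 0.799]
force: [0.9, -0.6, -0.5]
grip_width: 0.0397
finger_force: 36.8
```

jog_arm:
  motion:
    - [0, 0, 0.06, 0, 0.2]
    - [0, 0, 0.06, 0, 0.2]
    - [0, 0, 0, 0, 0.2]

```text
clock: 24.5
position: [0.6389, -0.2592, 0.0689]
tool_rot: [3.141, 0.0, 0.8]
force: [-3.5, -0.3, 10.0]
grip_width: 0.0396
finger_force: 38.1
```

```bash
python3 - <<'E'
from h import *
tt(.044,.070)
E
```

```text
t 24.5 pos [ 0.6389 -0.2592  0.0689] yaw 0.8 units [ 0.03 -0.01 -0.04] turn -0.00 q7 -0.77 grip 0.0396 38.1 F [-3.5 -0.3 10. ]
```

jog_arm:
  motion:
    - [0, 0, 0, 0, 0.52]
    - [0, 0, 0, 0, 0.6]
    - [0, 0, 0, 0, 0.65]
    - [0, 0, 0, 0, 0.65]
    - [0, 0, 0, 0, 0.65]
    - [0, 0, -0.4, 0, 0.65]
    - [0, 0, -0.8, 0, 0.65]
    - [0, 0, -1, 0, 0.65]
    - [0, 0, -1, 0, 0.65]
    - [0, 0, -1, 0, 0.65]
    - [0, 0, -1, 0, 1]
    - [0, 0, 0, 0, 1]

```text
clock: 25.7
position: [0.6404, -0.259, 0.2292]
tool_rot: [3.136, -0.003, 0.8]
force: [0.2, -0.2, -0.1]
grip_width: 0.0819
finger_force: 0.0
```

```bash
python3 - <<'E'
from h import *
# expected dome-top / tower-top of C in each view, and where housings lie
e=np.array([np.cos(.8),np.sin(.8)]); p=C0+.05*e
for n in('top','scene','wrist'):
    c=cam(n); save(c,'chk_%s.png'%n); print(n,proj(c,[[*p,.06],[*p,.11],[*p,.126]]).round(1).tolist())
    if n!='wrist': housings(c,.04)
go(.48,.1,.33,.1)
E
```

```text
top [[289.2, 188.6], [290.8, 185.0], [291.4, 183.7]]
scene [[211.2, 217.0], [209.5, 206.3], [209.0, 202.7]]
[ 322    0   71   47 2273] [353.1  20.1] [-0.1351  0.69    0.04  ]
[ 474   14   38   65 1484] [497.3  47.1] [0.2857 1.1334 0.04  ]
[ 458   73   54   45 1228] [487.6  93.7] [0.5091 0.8539 0.04  ]
[ 13 122  39  30 628] [ 32.4 137.6] [ 0.1284 -0.6876  0.04  ]
[298 215  28  29 647] [311.4 229.2] [ 0.767  -0.0192  0.04  ]
wrist [[256.6, 160.7], [256.8, 175.0], [256.8, 180.7]]
t 25.9 pos [ 0.6386 -0.2588  0.224 ] yaw 0.8 units [  4.9  -12.12  -3.54] turn 8.76 q7 -0.70 grip 0.0854 0.0 F [-0.7  0.2 -0.4]
```

```bash
cat >> h.py <<'E'
def dome(c,p,zs=.115,rad=None):
    q=proj(c,[*p,zs])[0]; x0,y0=(q-60).astype(int).clip(0); g=cv2.cvtColor(c[0],cv2.COLOR_RGB2GRAY)[y0:y0+120,x0:x0+120]
    g=cv2.resize(g,None,fx=3,fy=3,interpolation=cv2.INTER_CUBIC)
    d=(c[2]@np.array([*p,zs])+c[3])[2]; r=c[1][0,0]*.015/d*3
    C=cv2.HoughCircles(g,cv2.HOUGH_GRADIENT,1,10,param1=60,param2=14,minRadius=int(r*.85),maxRadius=int(r*1.15)+1)
    print('pred',q.round(1),'r',round(r/3,1))
    if C is not None:
        for x,y,rr in C[0][:4]: uv=np.array([x/3+x0,y/3+y0]); print(uv.round(1),round(rr/3,1),onplane(c,uv,zs)[0].round(4))
E
python3 - <<'E'
from h import *
e=np.array([np.cos(.8),np.sin(.8)]); p=C0+.05*e
print(p)
im=cv2.imread('pics/chk_wrist.png')
c=cam('wrist'); dome(c,p); dome(c,p,.112)
g=cv2.cvtColor(c[0],cv2.COLOR_RGB2GRAY); sub=g[120:240:5,205:310:4]; print('\n'.join(' '.join('%3d'%v for v in r) for r in sub))
E
```

```text
[ 0.64353534 -0.2541322 ]
pred [257.3 176.7] r 18.5
[250.5 216.2] 18.5 [ 0.6153 -0.275   0.115 ]
[249.2 207.8] 20.4 [ 0.6198 -0.2689  0.115 ]
[267.8 212.5] 20.4 [ 0.6281 -0.2828  0.115 ]
[249.2 211.8] 20.0 [ 0.6172 -0.2714  0.115 ]
pred [257.3 175.6] r 18.3
[249.2 207.8] 20.4 [ 0.6189 -0.2697  0.112 ]
[248.8 214.2] 18.6 [ 0.6146 -0.2736  0.112 ]
[267.8 212.5] 20.4 [ 0.6273 -0.2838  0.112 ]
[251.2 216.8] 18.4 [ 0.6143 -0.2768  0.112 ]
235 234 234 233 232 234 233 232 231 184 124 135 140 142 134 122 104  82 232 231 232 232 232 230 231 230 232
234 234 235 235 233 234 233 233 182  94 112 127 137 136 126 117  93  80  94 231 231 232 232 233 232 232 233
233 233 233 235 235 229 100  84 135 134 133 132 131 130 128 126 124 123 121  64  46 113 226 232 232 232 232
233 233 234 113  59  58  59 109 143 144 143 143 143 142 140 140 139 139 140 100  58 103  86  46 124 232 232
234 138  60  61 119 228 227 225 144 144 145 129 130 127 128 124 136 139 140  99 172 173 217  68  47  48 176
147  62 121 232 229 223 230 225 144 146 144 108 104 105 105 103 133 141 140 102 169 172 177 226 220  89  48
 87 231 232 23
[... 1229 characters left out ...]
 228 211 178 178 171 181 173 160 173 177 171 206 223
125 230 228 230 231 231 140 230 230 227 230 231 228 229 226 227 226 227 227 224 228 209 225 225 226 224 222
135 232 229 229 231 232 173 230 230 231 227 231 229 229 228 226 226 230 228 226 226 218 225 226 227 224 221
218 228 231 229 228 232 231 186 230 229 230 227 232 228 229 228 227 226 229 230 127 230 226 225 227 228 215
230 143 229 230 229 228 231 216 224 230 228 228 228 231 229 229 227 227 228 181 226 226 227 225 225 225 113
231 212 225 231 230 228 229 230 214 172 231 230 227 229 231 228 228 227 137 227 228 228 229 225 225 203 224
231 231 155 228 232 228 229 230 229 230 211 133 176 202 191 166 152 224 228 226 231 229 225 230 220 206 226
```

```bash
python3 - <<'E'
from h import *
c=cam('wrist'); g=cv2.cvtColor(c[0],cv2.COLOR_RGB2GRAY)
print(g[110:200:2,258].tolist()); print(g[160,220:300:2].tolist()); print(g[182,220:300:2].tolist()); print(g[135,220:300:2].tolist())
for uv in((258,129),(258,186),(235,182),(280,182),(237,135),(280,135)): print(uv,onplane(c,uv,.1)[0].round(4))
go(.6389,-.2592,.069,.8)
E
```

```text
[128, 133, 136, 137, 143, 143, 140, 138, 121, 112, 129, 141, 141, 141, 141, 127, 106, 105, 104, 104, 105, 106, 106, 106, 106, 107, 107, 106, 122, 142, 143, 144, 144, 131, 124, 144, 146, 140, 129, 178, 177, 174, 176, 189, 226]
[230, 230, 231, 232, 232, 228, 224, 217, 137, 147, 147, 146, 145, 145, 114, 107, 107, 108, 107, 107, 108, 106, 105, 106, 107, 139, 139, 139, 140, 137, 108, 158, 170, 168, 166, 172, 169, 169, 171, 172]
[229, 229, 228, 229, 229, 233, 232, 225, 143, 149, 151, 148, 149, 148, 147, 147, 147, 145, 145, 146, 145, 144, 141, 142, 141, 141, 142, 138, 138, 128, 106, 172, 174, 175, 171, 171, 170, 172, 168, 169]
[58, 57, 59, 59, 57, 63, 90, 128, 136, 144, 143, 143, 142, 142, 143, 141, 144, 142, 141, 142, 140, 141, 140, 140, 140, 140, 141, 140, 139, 139, 120, 91, 87, 57, 50, 132, 155, 59, 47, 49]
(258, 129) [ 0.6689 -0.2284  0.1   ]
(258, 186) [ 0.6349 -0.2635  0.1   ]
(235, 182) [ 0.6232 -0.2471  0.1   ]
(280, 182) [ 0.651  -0.2741  0.1   ]
(237, 135) [ 0.6531 -0.2199  0.1   ]
(280, 135) [ 0.6785 -0.2444  0.1   ]
t 25.9 pos [ 0.6383 -0.2587  0.2231] yaw 0.8 units [0.   0.03 5.14] turn 0.01 q7 -0.70 grip 0.0853 0.0 F [ 0.3  0.5 -0.2]
```

```bash
python3 - <<'E'
from h import *
go(.6519,-.246,.066,.8)
e=np.array([np.cos(.8),np.sin(.8)]); print(((np.array([.6519,-.246])-C0)@e+.117)/.03)
E
```

```text
t 25.9 pos [ 0.6383 -0.2587  0.2231] yaw 0.8 units [0.62 0.04 5.23] turn 0.01 q7 -0.70 grip 0.0853 0.0 F [ 0.3  0.5 -0.2]
5.955379928112552
```

jog_arm:
  motion:
    - [0.62, 0.04, 0.5, 0, 1]
    - [0, 0, 1, 0, 1]
    - [0, 0, 1, 0, 1]
    - [0, 0, 1, 0, 1]
    - [0, 0, 0.9, 0, 1]
    - [0, 0, 0.5, 0, 1]
    - [0, 0, 0.3, 0, 1]
    - [0, 0, 0, 0, 0.2]
    - [0, 0, 0, 0, 0.2]
    - [0, 0, 0, 0, 0.2]
    - [0, 0, 0, 0, 0.2]
    - [0, 0, 0, 0, 0.2]
  newtons: 30

```text
clock: 27.15
position: [0.6532, -0.2465, 0.0691]
tool_rot: [3.14, -0.001, 0.8]
force: [-0.4, 0.2, 7.1]
grip_width: 0.0396
finger_force: 31.2
```

jog_arm:
  motion:
    - [0, 0, 0, 0, 0.2]
    - [0, 0, -0.5, 0, 0.2]
    - [0, 0, -0.8, 0, 0.2]
    - [0, 0, -0.8, 0, 0.2]
    - [-0.7, 0, 0, 0, 0.2]
    - [-1, 0, 0, 0, 0.2]
    - [-1, 0, 0, 0, 0.2]
    - [-1, 0, 0, 0, 0.2]
    - [-1, 0, 0, 0, 0.2]
    - [-0.8, 0, 0, 0, 0.2]
    - [-0.45, 0, 0, 0, 0.2]
    - [0, 0, 0, 0, 0.2]

```text
clock: 28.35
position: [0.5272, -0.376, 0.1316]
tool_rot: [3.141, 0.001, 0.798]
force: [0.4, -0.6, -0.8]
grip_width: 0.0397
finger_force: 30.5
```

```bash
cat >> h.py <<'E'
def prof(col=256,r0=150,r1=384,step=4):
    c=cam('wrist'); g=cv2.cvtColor(c[0],cv2.COLOR_RGB2GRAY); print('col',col,[(r,int(g[r,col])) for r in range(r0,r1,step)])
E
python3 - <<'E'
from h import *
wall(.012,.054+.006+.019); prof()
E
```

```text
t 28.4 pos [ 0.5272 -0.376   0.1316] yaw 0.798 units [ 0.05 -0.05  2.39] turn -0.03 q7 -0.53 grip 0.0397 30.5 F [ 0.4 -0.6 -0.8]
col 256 [(150, 71), (154, 87), (158, 181), (162, 191), (166, 231), (170, 232), (174, 232), (178, 203), (182, 101), (186, 114), (190, 124), (194, 127), (198, 130), (202, 132), (206, 133), (210, 133), (214, 141), (218, 137), (222, 134), (226, 125), (230, 108), (234, 98), (238, 128), (242, 132), (246, 136), (250, 134), (254, 133), (258, 102), (262, 95), (266, 96), (270, 93), (274, 95), (278, 94), (282, 94), (286, 93), (290, 93), (294, 94), (298, 92), (302, 92), (306, 122), (310, 129), (314, 94), (318, 92), (322, 82), (326, 75), (330, 91), (334, 90), (338, 65), (342, 48), (346, 47), (350, 48), (354, 47), (358, 63), (362, 24), (366, 23), (370, 24), (374, 24), (378, 22), (382, 24)]
```

jog_arm:
  motion:
    - [0.05, -0.05, 0.6, 0, 0.2]
    - [0, 0, 0.8, 0, 0.2]
    - [0, 0, 0.6, 0, 0.2]
    - [0, 0, 0.35, 0, 0.2]
    - [-0.12, 0, 0.1, 0, 0.2]
    - [-0.12, 0, 0.12, 0, 0.2]
    - [-0.1, 0, 0.13, 0, 0.2]
    - [-0.1, 0, 0.13, 0, 0.2]
    - [-0.07, 0, 0.14, 0, 0.2]
    - [-0.07, 0, 0.14, 0, 0.2]
    - [0, 0, 0, 0, 0.2]

```text
clock: 29.5
position: [0.5178, -0.3849, 0.0389]
tool_rot: [3.139, -0.001, 0.801]
force: [-1.4, -3.3, 9.7]
grip_width: 0.0399
finger_force: 40.3
```

```bash
python3 - <<'E'
from h import *
wall(.0297,.0417+.019); prof()
E
```

```text
t 29.5 pos [ 0.5178 -0.3849  0.0389] yaw 0.801 units [-0.11 -0.03 -0.09] turn 0.01 q7 -0.56 grip 0.0399 40.3 F [-1.4 -3.3  9.7]
col 256 [(150, 206), (154, 203), (158, 200), (162, 191), (166, 64), (170, 146), (174, 92), (178, 165), (182, 164), (186, 172), (190, 217), (194, 210), (198, 88), (202, 92), (206, 110), (210, 112), (214, 113), (218, 112), (222, 111), (226, 112), (230, 117), (234, 129), (238, 129), (242, 127), (246, 127), (250, 124), (254, 123), (258, 121), (262, 118), (266, 115), (270, 84), (274, 79), (278, 83), (282, 86), (286, 112), (290, 121), (294, 90), (298, 80), (302, 59), (306, 56), (310, 53), (314, 54), (318, 60), (322, 62), (326, 60), (330, 41), (334, 43), (338, 42), (342, 41), (346, 39), (350, 39), (354, 39), (358, 38), (362, 21), (366, 17), (370, 20), (374, 19), (378, 20), (382, 19)]
```

jog_arm:
  motion:
    - [-0.02, 0, 0.14, 0, 0.2]
    - [-0.02, 0, 0.14, 0, 0.2]
    - [0, 0, 0.14, 0, 0.2]
    - [0, 0, 0.14, 0, 0.2]
    - [0.04, 0, 0.14, 0, 0.2]
    - [0.05, 0, 0.1, 0, 0.2]
    - [0.1, 0, 0.05, 0, 0.2]
    - [0.1, 0, 0, 0, 0.2]
    - [0, 0, 0, 0, 0.2]

```text
clock: 30.45
position: [0.5197, -0.3829, 0.0126]
tool_rot: [3.14, 0.005, 0.798]
force: [-12.7, -18.9, 3.9]
grip_width: 0.0397
finger_force: 36.5
```

```bash
python3 - <<'E'
from h import *
wall(.025,.017+.019); prof()
E
```

```text
t 30.4 pos [ 0.5197 -0.3829  0.0126] yaw 0.798 units [-0.05 -0.03 -0.15] turn -0.03 q7 -0.59 grip 0.0397 36.5 F [-12.7 -18.9   3.9]
col 256 [(150, 181), (154, 180), (158, 178), (162, 177), (166, 177), (170, 177), (174, 178), (178, 181), (182, 181), (186, 178), (190, 174), (194, 101), (198, 94), (202, 127), (206, 58), (210, 143), (214, 143), (218, 175), (222, 192), (226, 193), (230, 193), (234, 193), (238, 194), (242, 193), (246, 133), (250, 75), (254, 102), (258, 112), (262, 83), (266, 69), (270, 65), (274, 84), (278, 85), (282, 87), (286, 89), (290, 92), (294, 93), (298, 95), (302, 96), (306, 99), (310, 107), (314, 106), (318, 104), (322, 106), (326, 105), (330, 103), (334, 103), (338, 103), (342, 103), (346, 91), (350, 86), (354, 69), (358, 60), (362, 18), (366, 14), (370, 17), (374, 17), (378, 18), (382, 17)]
```

jog_arm:
  motion:
    - [-0.15, 0, -0.1, 0, 0.2]
    - [-0.15, 0, -0.3, 0, 0.2]
    - [0, 0, -0.6, 0, 0.2]
    - [0, 0, -0.8, 0, 0.2]
    - [0, 0, -0.8, 0, 0.2]
    - [0, 0, -0.6, 0, 0.2]
    - [0, 0, 0, 0, 0.2]
  newtons: 30

```text
clock: 31.2
position: [0.5169, -0.386, 0.1121]
tool_rot: [3.137, -0.001, 0.801]
force: [0.4, -0.7, 0.2]
grip_width: 0.0395
finger_force: 35.3
```

```bash
python3 - <<'E'
from h import *
tt(.040,.068); prof()
E
```

```text
t 31.2 pos [ 0.5169 -0.386   0.1121] yaw 0.801 units [ 5.76 -0.04  1.48] turn 0.01 q7 -0.52 grip 0.0395 35.3 F [ 0.4 -0.7  0.2]
col 256 [(150, 236), (154, 239), (158, 238), (162, 238), (166, 208), (170, 70), (174, 68), (178, 68), (182, 66), (186, 64), (190, 63), (194, 60), (198, 76), (202, 75), (206, 75), (210, 74), (214, 72), (218, 73), (222, 71), (226, 73), (230, 73), (234, 76), (238, 53), (242, 53), (246, 74), (250, 106), (254, 137), (258, 146), (262, 119), (266, 78), (270, 97), (274, 118), (278, 122), (282, 123), (286, 127), (290, 129), (294, 132), (298, 136), (302, 138), (306, 140), (310, 153), (314, 149), (318, 149), (322, 149), (326, 146), (330, 147), (334, 148), (338, 147), (342, 145), (346, 129), (350, 123), (354, 99), (358, 84), (362, 29), (366, 23), (370, 27), (374, 28), (378, 27), (382, 25)]
```

jog_arm:
  motion:
    - [0.5, -0.04, 0, 0, 0.2]
    - [0.9, 0, 0, 0, 0.2]
    - [1, 0, 0, 0, 0.2]
    - [1, 0, 0, 0, 0.2]
    - [1, 0, 0, 0, 0.2]
    - [0.8, 0, 0, 0, 0.2]
    - [0.4, 0, 0, 0, 0.2]
    - [0.16, 0, 0.3, 0, 0.2]
    - [0, 0, 0.5, 0, 0.2]
    - [0, 0, 0.35, 0, 0.2]
    - [0, 0, 0.1, 0, 0.2]
    - [0, 0, 0, 0, 0.2]

```text
clock: 32.45
position: [0.6337, -0.2617, 0.0696]
tool_rot: [-3.14, 0.001, 0.799]
force: [0.1, -0.9, -1.1]
grip_width: 0.04
finger_force: 35.7
```

jog_arm:
  motion:
    - [0, 0, 0.06, 0, 0.2]
    - [0, 0, 0.06, 0, 0.2]
    - [0, 0, 0, 0, 0.2]

```text
clock: 32.75
position: [0.6345, -0.2611, 0.067]
tool_rot: [3.141, -0.0, 0.8]
force: [0.8, 0.1, -0.9]
grip_width: 0.0397
finger_force: 35.9
```

jog_arm:
  motion:
    - [0, 0, 0.05, 0, 0.2]
    - [0, 0, 0.05, 0, 0.2]
    - [0, 0, 0.05, 0, 0.2]
    - [0, 0, 0, 0, 0.2]

```text
clock: 33.15
position: [0.6348, -0.2611, 0.0641]
tool_rot: [3.141, 0.0, 0.8]
force: [-10.2, 1.8, 26.8]
grip_width: 0.0401
finger_force: 39.0
```

jog_arm:
  motion:
    - [0, 0, -0.07, 0, 0.2]
    - [0, 0, 0, 0, 0.5]
    - [0, 0, 0, 0, 0.55]
    - [0, 0, 0, 0, 0.62]
    - [0, 0, 0, 0, 0.65]
    - [0, 0, 0, 0, 0.65]
    - [0, 0, -0.3, 0, 0.65]
    - [0, 0, -0.6, 0, 0.65]
    - [0, 0, -1, 0, 0.65]
    - [0, 0, -1, 0, 0.65]
    - [0, 0, -1, 0, 0.65]
    - [0, 0, -1, 0, 1]

```text
clock: 34.35
position: [0.6346, -0.2609, 0.2147]
tool_rot: [3.14, -0.001, 0.8]
force: [0.2, -0.1, 0.9]
grip_width: 0.0686
finger_force: 0.0
```

```bash
cat >> h.py <<'E'
def dump(c,q,w=60,h=60,s=4):
    g=cv2.cvtColor(c[0],cv2.COLOR_RGB2GRAY); x,y=int(q[0]),int(q[1]); print('rows from',y-h,'cols from',x-w)
    for r in g[y-h:y+h:s,x-w:x+w:s]: print(' '.join('%3d'%v for v in r))
E
python3 - <<'E'
from h import *
e=np.array([np.cos(.8),np.sin(.8)]); p=C0+.05*e
c=cam('wrist'); print(proj(c,[[*p,.06],[*p,.11],[*p,.126]]).round(0).tolist()); dump(c,proj(c,[*p,.11])[0],52,60); go(.48,.1,.33,.1)
E
```

```text
[[258.0, 159.0], [259.0, 173.0], [259.0, 179.0]]
rows from 113 cols from 206
101 233 238 236 236 237 237 236 234 236 237 237 236 235 235 234 235 235 234 234 233 233 234 235 234 233
239 237 236 235 236 236 236 235 234 236 236 236 236 235 235 236 235 234 235 234 235 235 235 234 234 234
236 236 237 237 236 236 235 236 236 234 230 170 160 159 160 159 168 227 234 235 234 235 236 236 236 234
236 235 236 237 238 237 232 103  69  63  64  63  62  61 168  69  60  59  59  65  98 227 235 236 235 235
236 236 238 237 185  70 131 119  66  70  98 173 209 212 205 191 153 112  72  59  58  58 126 181 235 235
236 236 196  65  65  65  90 208 228 233 234 229 232 232 230 228 230 228 227 226 196  79 127  56  55 203
237 118  64  65 125 231 231 230 231 229 235 233 230 231 229 231 230 231 225 231 228 230 228 120  54  55
 81  64  91 233 229 231 231 234 231 229 232 234 229 231 231 230 228 229 227 227 227 229 229 230 221  73
165 194 234 234 232 226 233 230 231 230 227 235 233 229 232 229 230 229 229 226 230 228 230 229 227 228
226 235 233 233 235 230 229 231 233 231 230 231 235 229 231 231 230 228 229 227 226 227
[... 1521 characters left out ...]
150 146 129 108 100 103 105 172 180  88 175 176 179 174
223 232 231 230 232 233 126 143 155 134 123 123 121 117 106 100  98 112 102 176 180  91 174 176 176 176
142 233 230 230 233 233 173 151 154 152 145 108 105 103  94 109 112 111 103 179 169 160 174 175 177 179
130 231 232 231 229 233 232 218 230 229 230 228 231 179 179 176 175 172 181 179 128 180 173 175 176 174
216 226 234 230 230 231 232 169 230 232 231 229 229 232 179 179 176 178 176 173 155 174 182 175 174 176
232 135 231 233 230 230 233 232 140 229 230 232 227 231 229 179 177 177 169 115 178 178 177 175 174 175
t 34.4 pos [ 0.6364 -0.2613  0.2199] yaw 0.8 units [  5.02 -12.1   -3.74] turn 8.75 q7 -0.70 grip 0.0752 0.0 F [1.1 0.5 6.1]
```

```bash
python3 - <<'E'
from h import *
c=cam('wrist'); e=np.array([np.cos(.8),np.sin(.8)])
for uv in((256,176),(256,219),(233,198),(281,198)):
    q=onplane(c,uv,.11)[0]; print(uv,q.round(4),((q[:2]-C0)@e).round(4),((q[:2]-C0)@[e[1],-e[0]]).round(4))
E
```

```text
(256, 176) [ 0.6416 -0.2559  0.11  ] 0.0474 -0.0001
(256, 219) [ 0.6152 -0.2831  0.11  ] 0.0094 -0.0002
(233, 198) [ 0.6147 -0.2562  0.11  ] 0.0284 -0.0192
(281, 198) [ 0.6432 -0.284   0.11  ] 0.0283 0.0206
```

jog_arm:
  motion:
    - [-0.4, 0, 0.4, 0, 1]
    - [0, 0, 0.9, 0, 1]
    - [0, 0, 0.9, 0, 1]
    - [0, 0, 0.9, 0, 1]
    - [0, 0, 0.9, 0, 1]
    - [0, 0, 0.6, 0, 1]
    - [0, 0, 0.4, 0, 1]
    - [0, 0, 0, 0, 1]
    - [0, 0, 0, 0, 0.2]
    - [0, 0, 0, 0, 0.2]
    - [0, 0, 0, 0, 0.2]
    - [0, 0, 0, 0, 0.2]
  newtons: 30

```text
clock: 35.65
position: [0.6267, -0.2698, 0.0625]
tool_rot: [3.14, -0.0, 0.8]
force: [-0.9, -0.6, 6.8]
grip_width: 0.0397
finger_force: 31.1
```

jog_arm:
  motion:
    - [0, 0, 0, 0, 0.2]
    - [0, 0, -0.2, 0, 0.2]
    - [0, 0, -0.1, 0, 0.2]
    - [0.3, 0, 0, 0, 0.2]
    - [0.4, 0, 0, 0, 0.2]
    - [0.1, 0, 0, 0, 0.2]
    - [0, 0, 0, 0, 0.2]
    - [0, 0, 0.15, 0, 0.2]
    - [0, 0, 0.1, 0, 0.2]
    - [0, 0, 0.05, 0, 0.2]
    - [0, 0, 0, 0, 0.2]

```text
clock: 36.75
position: [0.6425, -0.2527, 0.0624]
tool_rot: [-3.142, 0.001, 0.8]
force: [-9.3, 2.6, 17.5]
grip_width: 0.0397
finger_force: 32.4
```

```bash
python3 - <<'E'
from h import *
tt(.05,.066)
E
```

```text
t 36.8 pos [ 0.6425 -0.2527  0.0624] yaw 0.8 units [-0.01  0.06 -0.12] turn -0.00 q7 -0.78 grip 0.0397 32.4 F [-9.3  2.6 17.5]
```

jog_arm:
  motion:
    - [0, 0, -0.04, 0, 0.2]
    - [0, 0, 0, 0, 0.5]
    - [0, 0, 0, 0, 0.55]
    - [0, 0, 0, 0, 0.62]
    - [0, 0, 0, 0, 0.65]
    - [0, 0, 0, 0, 0.65]
    - [0, 0, -0.3, 0, 0.65]
    - [0, 0, -0.6, 0, 0.65]
    - [0, 0, -1, 0, 0.65]
    - [0, 0, -1, 0, 0.65]
    - [0, 0, -1, 0, 0.65]
    - [0, 0, -1.0, 0, 1]

```text
clock: 37.95
position: [0.643, -0.2523, 0.2128]
tool_rot: [3.14, -0.001, 0.8]
force: [0.0, -0.3, -0.2]
grip_width: 0.0685
finger_force: 0.0
```

```bash
python3 - <<'E'
from h import *
e=np.array([np.cos(.8),np.sin(.8)]); p=C0+.05*e
c=cam('wrist'); dump(c,proj(c,[*p,.11])[0],52,60,8); go(.49,.07,.33,.2)
E
```

```text
rows from 128 cols from 206
226 237 236 237 234 237 236 235 236 235 234 235 234
237 238 237 237 213  80  60 126  58 152 233 236 236
237 238  68  86 135 228 232 230 230 200  56 168 165
166  63 226 231 110 107 106 108 107 116 228 228  72
104 234 235 233 113 111 111 109 109 106 199 230 229
233 236 234 228 151 146 120 115 146 143 175 228 226
233 232 235 137 143 145 149 137  93 142 154 173 228
233 232 210 233 125 154 160 140 118 131 174 176 164
235 160 232 236 141 145 150 143 107 108 181 177 174
233 235 232 232 156 125 121 110  95 105 178 176 174
124 236 233 233 210 208 172 158 130 166  91 181 174
196 234 235 136 230 235 233 183 183 175 178 179 175
224 232 234 125 232 230 232 230 179 182 186 176 179
143 233 232 234 234 233 234 232 230 222 151 178 179
233 232 232 234 126 232 230 232 231 226 231 233 228
t 38.0 pos [ 0.6448 -0.2526  0.2181] yaw 0.8 units [  4.13 -11.17  -3.79] turn 7.50 q7 -0.72 grip 0.0754 0.0 F [1.5 0.  5.4]
```

jog_arm:
  motion:
    - [0.2, -0.6, -0.5, 0, 1]
    - [0.35, -0.95, -0.5, 0, 1]
    - [0.35, -0.95, -0.5, 0, 1]
    - [0.35, -0.95, -0.5, 0, 1]
    - [0.35, -0.95, -0.5, 0, 1]
    - [0.35, -0.95, -0.5, 0, 1]
    - [0.35, -0.95, -0.5, 0, 1]
    - [0.35, -0.95, -0.3, 0, 1]
    - [0.35, -0.95, 0, 0, 1]
    - [0.35, -0.95, 0, 0, 1]
    - [0.35, -0.95, 0, 0, 1]
    - [0.35, -0.95, 0, 0, 1]

```text
clock: 39.2
position: [0.4888, 0.0669, 0.325]
tool_rot: [3.14, -0.001, 0.801]
force: [1.3, -0.5, -0.6]
grip_width: 0.0852
finger_force: 0.0
```

jog_arm:
  motion:
    - [0, 0, 0, 0.8, 1]
    - [0, 0, 0, 1, 1]
    - [0, 0, 0, 1, 1]
    - [0, 0, 0, 1, 1]
    - [0, 0, 0, 1, 1]
    - [0, 0, 0, 1, 1]
    - [0, 0, 0, 1, 1]
    - [0, 0, 0, 0.7, 1]
    - [0, 0, 0, 0, 1]
    - [0, 0, 0, 0, 1]

```text
clock: 40.2
position: [0.4896, 0.0659, 0.3245]
tool_rot: [3.141, -0.001, 0.203]
force: [-0.6, 1.9, -0.4]
grip_width: 0.0852
finger_force: 0.0
```

```bash
cat >> h.py <<'E'
def lying(c,p,z=.04):
    """centre and axis yaw of a lying tower: window patch + outline of the light top face, rectified"""
    (w,f),=faces(c,[p],z)
    hsv=cv2.cvtColor(w,cv2.COLOR_RGB2HSV); m=((hsv[...,1]<60)&(hsv[...,2]>40)).astype(np.uint8)
    n,l,s,ce=cv2.connectedComponentsWithStats(m); i=1+np.argmax(s[1:,4]); m=(l==i)
    g=cv2.GaussianBlur(hsv[...,2],(3,3),0); top=(m&(g>160)).astype(np.uint8)
    cs,_=cv2.findContours(top,cv2.RETR_CCOMP,cv2.CHAIN_APPROX_NONE); hs=cv2.findContours(top,cv2.RETR_CCOMP,cv2.CHAIN_APPROX_NONE)[1]
    for k,q in enumerate(cs):
        A=cv2.contourArea(q)
        if A>400:
            r=cv2.minAreaRect(q); print('hole' if hs[0][k][3]>=0 else 'outer',np.round(f(*r[0]),4),(np.array(r[1])/2).round(1),'ang',round(r[2],1),'A',A/4)
E
python3 - <<'E'
from h import *
c=cam('wrist'); np.savez('w10.npz',im=c[0],K=c[1],R=c[2],t=c[3]); housings(c); lying(c,(.62,.154)); lying(c,(.622,.036)); go(.6194,.0337,.05,.258)
E
```

```text
[ 164    0   43   41 1447] [185.5  18.9] [0.6194 0.1783 0.04  ]
[ 285   11   38   60 1828] [303.2  42.1] [0.623  0.0356 0.04  ]
[  98  250   59   79 1408] [128.  283.4] [0.2384 0.2162 0.04  ]
[ 358  250   46   75 1006] [382.4 283.2] [ 0.3171 -0.1676  0.04  ]
[  22  324   87   60 2384] [ 65.8 364.6] [0.0557 0.3067 0.04  ]
[ 170  340  114   35 1323] [230.3 351.9] [0.1383 0.0383 0.04  ]
[ 420  342   66   42 1860] [452.7 364.6] [ 0.1869 -0.3366  0.04  ]
outer [0.6069 0.1772] [ 5.9 35.6] ang 71.9 A 178.5
outer [0.6244 0.1814] [26.9 33.4] ang 72.9 A 426.875
outer [0.6003 0.0275] [ 6.4 36.9] ang 72.3 A 204.125
outer [0.6232 0.0348] [40.1 37.1] ang 72.3 A 1409.25
hole [0.624  0.0341] [23.1 19.1] ang 71.6 A 414.125
outer [0.6472 0.0472] [10.6 17.3] ang 69.4 A 138.75
t 40.2 pos [0.4896 0.0658 0.3243] yaw 0.202 units [4.02 1.92 9.15] turn -0.70 q7 -1.76 grip 0.0852 0.0 F [-0.1 -0.1 -0.4]
```

jog_arm:
  motion:
    - [0.6, 0.3, 0, 0, 1]
    - [0.9, 0.5, 0, 0, 1]
    - [1, 0.5, 0.4, 0, 1]
    - [1, 0.4, 0.6, 0, 1]
    - [0.52, 0.22, 1, -0.6, 1]
    - [0, 0, 1, -0.7, 1]
    - [0, 0, 1, 0, 1]
    - [0, 0, 1, 0, 1]
    - [0, 0, 1, 0, 1]
    - [0, 0, 1, 0, 1]
    - [0, 0, 0.5, 0, 1]
    - [0, 0, 0, 0, 1]

```text
clock: 41.45
position: [0.6184, 0.0332, 0.0973]
tool_rot: [-3.141, 0.003, 0.305]
force: [0.0, 0.1, -0.3]
grip_width: 0.0853
finger_force: 0.0
```

```bash
python3 - <<'E'
from h import *
go(.6198,.0337,.009,.308); c=cam('wrist'); lying(c,(.6198,.0337))
E
```

```text
t 41.5 pos [0.6184 0.0332 0.0973] yaw 0.305 units [0.06 0.   2.94] turn -0.04 q7 -1.73 grip 0.0853 0.0 F [ 0.   0.1 -0.3]
outer [0.6202 0.0335] [47.7 37.9] ang 72.0 A 1726.25
hole [0.6244 0.0344] [22.5 18.3] ang 72.6 A 385.875
outer [0.6524 0.0468] [14.2 18.3] ang 80.5 A 189.75
```

jog_arm:
  motion:
    - [0.06, 0, 0.9, 0, 1]
    - [0, 0, 0.9, 0, 1]
    - [0, 0, 0.7, 0, 1]
    - [0, 0, 0.44, 0, 1]
    - [0, 0, 0, 0, 1]
    - [0, 0, 0, 0, 0.2]
    - [0, 0, 0, 0, 0.2]
    - [0, 0, 0, 0, 0.2]
    - [0, 0, 0, 0, 0.2]
    - [0, 0, 0, 0, 0.2]
    - [0, 0, 0, 0, 0.2]
  newtons: 30

```text
clock: 42.6
position: [0.6216, 0.0338, 0.0116]
tool_rot: [3.141, -0.001, 0.304]
force: [-2.3, -1.2, 7.6]
grip_width: 0.0396
finger_force: 30.2
```

jog_arm:
  motion:
    - [0, 0, -0.5, 0, 0.2]
    - [0, 0, -0.9, 0, 0.2]
    - [0, 0, -1, 0, 0.2]
    - [0, 0, -1, 0, 0.2]
    - [0, 0, -0.9, 0, 0.2]
    - [0, 0, -0.4, 0, 0.2]
    - [0, 0, 0, 0, 0.2]

```text
clock: 43.3
position: [0.6218, 0.0339, 0.1535]
tool_rot: [3.141, -0.003, 0.304]
force: [0.2, 1.0, -0.5]
grip_width: 0.0396
finger_force: 30.9
```

```bash
python3 - <<'E'
from h import *
wall(.012,.15+.019); prof(step=8)
E
```

```text
t 43.3 pos [0.6218 0.0339 0.1535] yaw 0.304 units [-7.08 12.02  0.11] turn -6.20 q7 -1.70 grip 0.0396 30.9 F [ 0.2  1.  -0.5]
col 256 [(150, 93), (158, 95), (166, 95), (174, 97), (182, 100), (190, 137), (198, 149), (206, 156), (214, 177), (222, 174), (230, 145), (238, 153), (246, 175), (254, 175), (262, 133), (270, 135), (278, 133), (286, 102), (294, 101), (302, 128), (310, 127), (318, 126), (326, 126), (334, 119), (342, 214), (350, 216), (358, 92), (366, 27), (374, 26), (382, 26)]
```

jog_arm:
  motion:
    - [-0.4, 0.6, 0, 0, 0.2]
    - [-0.6, 1, 0, 0, 0.2]
    - [-0.6, 1, 0, 0, 0.2]
    - [-0.6, 1, 0, 0, 0.2]
    - [-0.6, 1, 0, 0, 0.2]
    - [-0.6, 1, 0, 0, 0.2]
    - [-0.6, 1, 0, 0, 0.2]
    - [-0.6, 1, 0, 0, 0.2]
    - [-0.6, 1, 0, 0, 0.2]
    - [-0.6, 1, 0, 0, 0.2]
    - [-0.6, 1, 0, 0, 0.2]
    - [-0.6, 1, 0, 0, 0.2]

```text
clock: 44.55
position: [0.5238, -0.3621, 0.1498]
tool_rot: [-3.14, 0.001, 0.304]
force: [0.6, -0.5, 0.0]
grip_width: 0.0395
finger_force: 30.9
```

jog_arm:
  motion:
    - [-0.08, 0.42, 0, -0.5, 0.2]
    - [0, 0, 0, -1, 0.2]
    - [0, 0, 0, -1, 0.2]
    - [0, 0, 0, -1, 0.2]
    - [0, 0, 0, -1, 0.2]
    - [0, 0, 0, -1, 0.2]
    - [0, 0, 0, -0.7, 0.2]
    - [0, 0, 0, 0, 0.2]
    - [0, 0, 0, 0, 0.2]

```text
clock: 45.45
position: [0.526, -0.3736, 0.1504]
tool_rot: [-3.14, 0.0, 0.799]
force: [0.3, 0.5, -0.3]
grip_width: 0.0394
finger_force: 30.8
```

```bash
python3 - <<'E'
from h import *
wall(.012,.061+.019); prof(step=8)
E
```

```text
t 45.5 pos [ 0.526  -0.3736  0.1504] yaw 0.799 units [0.02 0.04 2.98] turn -0.02 q7 -0.58 grip 0.0394 30.8 F [ 0.3  0.5 -0.3]
col 256 [(150, 164), (158, 226), (166, 237), (174, 80), (182, 100), (190, 125), (198, 135), (206, 137), (214, 147), (222, 136), (230, 111), (238, 136), (246, 139), (254, 139), (262, 99), (270, 98), (278, 97), (286, 97), (294, 98), (302, 98), (310, 98), (318, 94), (326, 95), (334, 89), (342, 79), (350, 77), (358, 74), (366, 24), (374, 23), (382, 24)]
```

jog_arm:
  motion:
    - [0.02, 0.04, 0.7, 0, 0.2]
    - [0, 0, 0.9, 0, 0.2]
    - [0, 0, 0.8, 0, 0.2]
    - [0, 0, 0.55, 0, 0.2]
    - [-0.12, 0, 0.1, 0, 0.2]
    - [-0.12, 0, 0.12, 0, 0.2]
    - [-0.1, 0, 0.13, 0, 0.2]
    - [-0.1, 0, 0.13, 0, 0.2]
    - [-0.07, 0, 0.14, 0, 0.2]
    - [-0.07, 0, 0.14, 0, 0.2]
    - [0, 0, 0, 0, 0.2]

```text
clock: 46.6
position: [0.5162, -0.3875, 0.041]
tool_rot: [3.14, -0.0, 0.799]
force: [-1.3, -1.5, 8.1]
grip_width: 0.04
finger_force: 42.0
```

jog_arm:
  motion:
    - [-0.02, 0, 0.14, 0, 0.2]
    - [-0.02, 0, 0.14, 0, 0.2]
    - [0, 0, 0.14, 0, 0.2]
    - [0, 0, 0.14, 0, 0.2]
    - [0.04, 0, 0.14, 0, 0.2]
    - [0.05, 0, 0.1, 0, 0.2]
    - [0.1, 0, 0.05, 0, 0.2]
    - [0.1, 0, 0, 0, 0.2]
    - [0.05, 0, 0, 0, 0.2]
    - [0, 0, 0, 0, 0.2]

```text
clock: 47.6
position: [0.5174, -0.3867, 0.015]
tool_rot: [3.141, 0.009, 0.794]
force: [-21.7, -25.6, 9.3]
grip_width: 0.0399
finger_force: 46.0
```

```bash
python3 - <<'E'
from h import *
wall(.025,.012+.019); prof()
E
```

```text
t 47.6 pos [ 0.5174 -0.3867  0.015 ] yaw 0.794 units [ 0.1  -0.06  0.1 ] turn -0.08 q7 -0.65 grip 0.0399 46.0 F [-21.7 -25.6   9.3]
col 256 [(150, 188), (154, 187), (158, 187), (162, 188), (166, 188), (170, 191), (174, 189), (178, 175), (182, 52), (186, 49), (190, 51), (194, 134), (198, 152), (202, 198), (206, 203), (210, 203), (214, 203), (218, 202), (222, 202), (226, 203), (230, 197), (234, 80), (238, 106), (242, 119), (246, 97), (250, 63), (254, 91), (258, 90), (262, 93), (266, 96), (270, 97), (274, 99), (278, 101), (282, 100), (286, 106), (290, 116), (294, 117), (298, 116), (302, 113), (306, 114), (310, 114), (314, 112), (318, 113), (322, 110), (326, 100), (330, 95), (334, 90), (338, 86), (342, 71), (346, 43), (350, 38), (354, 39), (358, 36), (362, 18), (366, 17), (370, 19), (374, 18), (378, 18), (382, 17)]
```

jog_arm:
  motion:
    - [-0.05, 0, 0.1, 0, 0.2]
    - [0, 0, 0.1, 0, 0.2]
    - [0.05, 0, 0.05, 0, 0.2]
    - [0.05, 0, 0, 0, 0.2]
    - [0, 0, 0, 0, 0.2]

```text
clock: 48.15
position: [0.5199, -0.3841, 0.0077]
tool_rot: [3.141, 0.007, 0.795]
force: [-16.3, -18.6, 9.5]
grip_width: 0.0394
finger_force: 46.2
```

```bash
python3 - <<'E'
from h import *
wall(.025,.012+.019); prof(256,218,384,3)
E
```

```text
t 48.1 pos [ 0.5199 -0.3841  0.0077] yaw 0.795 units [-0.02 -0.06 -0.14] turn -0.06 q7 -0.66 grip 0.0394 46.2 F [-16.3 -18.6   9.5]
col 256 [(218, 148), (221, 190), (224, 192), (227, 190), (230, 190), (233, 191), (236, 190), (239, 191), (242, 191), (245, 191), (248, 188), (251, 166), (254, 78), (257, 96), (260, 104), (263, 106), (266, 58), (269, 85), (272, 67), (275, 63), (278, 68), (281, 85), (284, 89), (287, 90), (290, 91), (293, 91), (296, 93), (299, 93), (302, 96), (305, 95), (308, 97), (311, 99), (314, 102), (317, 101), (320, 105), (323, 102), (326, 101), (329, 101), (332, 102), (335, 101), (338, 103), (341, 102), (344, 103), (347, 102), (350, 100), (353, 86), (356, 62), (359, 40), (362, 20), (365, 16), (368, 18), (371, 19), (374, 17), (377, 19), (380, 15), (383, 15)]
```

jog_arm:
  motion:
    - [-0.15, 0, -0.1, 0, 0.2]
    - [-0.15, 0, -0.3, 0, 0.2]
    - [0, 0, -0.6, 0, 0.2]
    - [0, 0, -0.8, 0, 0.2]
    - [0, 0, -0.8, 0, 0.2]
    - [0, 0, -0.8, 0, 0.2]
    - [0, 0, 0, 0, 0.2]
  newtons: 30

```text
clock: 48.9
position: [0.5186, -0.3861, 0.1138]
tool_rot: [3.136, -0.001, 0.801]
force: [0.5, -0.4, -1.1]
grip_width: 0.0394
finger_force: 44.9
```

```bash
python3 - <<'E'
from h import *
tt(.0,.068)
E
```

```text
t 48.9 pos [ 0.5186 -0.3861  0.1138] yaw 0.801 units [ 4.39 -0.08  1.53] turn 0.01 q7 -0.58 grip 0.0394 44.9 F [ 0.5 -0.4 -1.1]
```

jog_arm:
  motion:
    - [0.4, -0.08, 0, 0, 0.2]
    - [0.8, 0, 0, 0, 0.2]
    - [0.9, 0, 0, 0, 0.2]
    - [0.9, 0, 0, 0, 0.2]
    - [0.7, 0, 0, 0, 0.2]
    - [0.5, 0, 0, 0, 0.2]
    - [0.19, 0, 0.3, 0, 0.2]
    - [0, 0, 0.5, 0, 0.2]
    - [0, 0, 0.4, 0, 0.2]
    - [0, 0, 0.2, 0, 0.2]
    - [0, 0, 0.05, 0, 0.2]
    - [0, 0, 0, 0, 0.2]

```text
clock: 50.1
position: [0.6064, -0.2899, 0.0655]
tool_rot: [-3.141, 0.0, 0.8]
force: [0.3, 1.5, -0.7]
grip_width: 0.0392
finger_force: 45.0
```

jog_arm:
  motion:
    - [0, 0, 0.06, 0, 0.2]
    - [0, 0, 0.04, 0, 0.2]
    - [0, 0, 0, 0, 0.2]

```text
clock: 50.4
position: [0.607, -0.2899, 0.0642]
tool_rot: [3.14, -0.0, 0.8]
force: [-5.9, 0.9, 15.3]
grip_width: 0.0394
finger_force: 46.9
```

Contact with the turntable; release.

jog_arm:
  motion:
    - [0, 0, -0.03, 0, 0.2]
    - [0, 0, 0, 0, 0.5]
    - [0, 0, 0, 0, 0.55]
    - [0, 0, 0, 0, 0.62]
    - [0, 0, 0, 0, 0.65]
    - [0, 0, 0, 0, 0.65]
    - [0, 0, -0.3, 0, 0.65]
    - [0, 0, -0.6, 0, 0.65]
    - [0, 0, -1, 0, 0.65]
    - [0, 0, -1, 0, 0.65]
    - [0, 0, -1, 0, 0.65]
    - [0, 0, -1, 0, 1]

```text
clock: 51.6
position: [0.6067, -0.2894, 0.2137]
tool_rot: [3.14, -0.001, 0.801]
force: [-0.1, -0.1, 0.2]
grip_width: 0.0682
finger_force: 0.0
```

```bash
python3 - <<'E'
from h import *
e=np.array([np.cos(.8),np.sin(.8)]); 
c=cam('wrist')
for r in(.05,0,-.01): print(r,proj(c,[*(C0+r*e),.11]).round(0))
dump(c,(258,160),40,100,5); tt(0,.065)
E
```

```text
0.05 [[259. 122.]]
0 [[259. 186.]]
-0.01 [[259. 197.]]
rows from 60 cols from 218
 84 196 236 233 235 235 234 234 233 235 235 234 234 233 234 232
236 235 235 233 233 236 236 235 234 234 233 234 233 234 232 233
234 235 234 234 232 235 235 234 234 234 234 234 233 233 233 234
235 235 234 235 235 234 231 208 208 209 211 231 234 234 233 235
236 236 233 109  61  57  56  54  53 162  52  52  48  56 114 231
229  67  67 109 107 211 224 229 228 228 226 226 201  73  47  97
 62  71 210 192 166 167 164 173 174 171 173 180 175 229 228 211
227 225 229 146 145 145 146 145 145 144 143 143 143 144 226 230
233 226 231 145 146 146 120 113 118 116 127 142 141  99 200 227
232 230 224 144 147 115 144 143 139 132 118 119 141 107 174 226
231 233 226 143 119 146 149 150 142 134 120 106 140 109 169 227
231 232 231 143 131 145 154 156 148 132 120 106 122 106 171 170
234 230 197 143 130 141 145 144 143 136 114 102  86 119 115 144
229 113 229 143 124 132 136 144 142 127 105  94  97 138 172 169
111 233 229 142 121 119 124 125 122 106  96  88 105 156 170 173
228 229 233 142 146 105 108 106  99  94  87  98 106 159 17
[... 966 characters left out ...]
230 229 120 225 178 181 180 174 126 129 124 127 137 173 163 139
230 229 228 228 126 197 227 227 217 174 176 173 129 109 172 172
227 230 229 227 228 227 225 204 198 170 160 169 175 173 172 174
230 229 229 229 229 225 225 228 227 229 188 180 172 179 173 172
159 225 229 227 229 229 226 226 225 225 228 187 173 175 175 173
217  68 157 228 228 227 227 226 228 227 226 228 231 225 224  71
235 235 225 112  62  83 156 165 203 221 165 120  67  81 145 180
236 236 235 239 239 238 230 206 182 164 177 220 233 233 234 232
234 171 234 238 238 238 239 238 236 233 235 235 234 234 232 201
t 51.6 pos [ 0.6085 -0.2898  0.2188] yaw 0.8 units [-0.01 -0.02  5.13] turn 0.00 q7 -0.70 grip 0.0754 0.0 F [ 1.1 -0.4  5.9]
```

```bash
python3 - <<'E'
from h import *
go(.50,.13,.33,.3)
E
```

```text
t 51.6 pos [ 0.6085 -0.2898  0.2188] yaw 0.8 units [  7.53 -12.32  -3.77] turn 6.25 q7 -0.70 grip 0.0754 0.0 F [ 1.1 -0.4  5.9]
```

jog_arm:
  motion:
    - [0.4, -0.6, -0.6, 0, 1]
    - [0.6, -0.97, -0.6, 0, 1]
    - [0.6, -0.97, -0.6, 0, 1]
    - [0.6, -0.97, -0.6, 0, 1]
    - [0.6, -0.97, -0.6, 0, 1]
    - [0.6, -0.97, -0.6, 0, 1]
    - [0.6, -0.97, -0.2, 0, 1]
    - [0.6, -0.97, 0, 0, 1]
    - [0.6, -0.97, 0, 0, 1]
    - [0.6, -0.97, 0, 0, 1]
    - [0.6, -0.97, 0, 0, 1]
    - [0.6, -0.97, 0, 0, 1]

```text
clock: 52.85
position: [0.5096, 0.0981, 0.326]
tool_rot: [3.14, -0.001, 0.801]
force: [1.4, 0.9, -0.6]
grip_width: 0.0852
finger_force: 0.0
```

jog_arm:
  motion:
    - [0.53, -0.97, 0, 0.6, 1]
    - [0, 0, 0, 1, 1]
    - [0, 0, 0, 1, 1]
    - [0, 0, 0, 1, 1]
    - [0, 0, 0, 1, 1]
    - [0, 0, 0, 1, 1]
    - [0, 0, 0, 0.65, 1]
    - [0, 0, 0, 0, 1]
    - [0, 0, 0, 0, 1]

```text
clock: 53.75
position: [0.5004, 0.1285, 0.3254]
tool_rot: [3.141, -0.001, 0.302]
force: [0.2, 1.2, 0.6]
grip_width: 0.0858
finger_force: 0.0
```

```bash
python3 - <<'E'
from h import *
c=cam('wrist'); housings(c); lying(c,(.62,.178)); go(.62,.178,.1,.3)
E
```

```text
[ 228    0   34   57 1770] [244.6  28.9] [0.629  0.1836 0.04  ]
[ 440  108   72  140 4303] [489.3 188.9] [ 0.5371 -0.2003  0.04  ]
[  83  250   93  130 2208] [130.1 301.8] [0.202 0.244 0.04 ]
[ 357  250   47   78 1041] [382.3 284.1] [ 0.3501 -0.122   0.04  ]
[  22  324   88   60 2427] [ 66.  364.5] [0.0437 0.325  0.04  ]
[ 419  341   67   43 1999] [451.9 364.5] [ 0.2383 -0.3017  0.04  ]
[203 344  81  16 667] [247.1 351.5] [0.1617 0.0393 0.04  ]
outer [0.6262 0.1838] [46.8 37.1] ang 72.1 A 1661.5
hole [0.6306 0.1845] [22.6 18.8] ang 72.5 A 400.5
outer [0.6528 0.1952] [ 8.5 16.6] ang 71.6 A 112.375
t 53.8 pos [0.5004 0.1284 0.3252] yaw 0.302 units [ 4.29 -0.39  7.51] turn 0.03 q7 -1.84 grip 0.0854 0.0 F [ 0.9  0.2 -0.2]
```

jog_arm:
  motion:
    - [0.6, -0.11, 0.2, 0, 1]
    - [0.9, -0.1, 0.6, 0, 1]
    - [1, -0.1, 0.8, 0, 1]
    - [1, -0.1, 0.9, 0, 1]
    - [0.7, -0.1, 1, 0, 1]
    - [0.33, 0, 1, -0.1, 1]
    - [0, 0, 1, 0, 1]
    - [0, 0, 1, 0, 1]
    - [0, 0, 1, 0, 1]
    - [0, 0, 0, 0, 1]

```text
clock: 54.8
position: [0.6239, 0.1824, 0.0962]
tool_rot: [-3.141, 0.006, 0.31]
force: [-0.6, -0.4, -0.7]
grip_width: 0.0854
finger_force: 0.0
```

```bash
python3 - <<'E'
from h import *
go(.6258,.1836,.009,.312); c=cam('wrist'); lying(c,(.6258,.1836))
E
```

```text
t 54.8 pos [0.6239 0.1824 0.0962] yaw 0.31 units [ 0.09 -0.02  2.91] turn -0.03 q7 -2.01 grip 0.0854 0.0 F [-0.6 -0.4 -0.7]
outer [0.6268 0.1837] [47.9 38.6] ang 72.5 A 1743.875
hole [0.6309 0.1847] [21.7 17.9] ang 71.6 A 365.125
outer [0.6583 0.1966] [14. 19.] ang 90.0 A 206.625
```

jog_arm:
  motion:
    - [0.09, 0, 0.9, 0, 1]
    - [0, 0, 0.9, 0, 1]
    - [0, 0, 0.7, 0, 1]
    - [0, 0, 0.41, 0, 1]
    - [0, 0, 0, 0, 1]
    - [0, 0, 0, 0, 0.2]
    - [0, 0, 0, 0, 0.2]
    - [0, 0, 0, 0, 0.2]
    - [0, 0, 0, 0, 0.2]
    - [0, 0, 0, 0, 0.2]
    - [0, 0, 0, 0, 0.2]
  newtons: 30

```text
clock: 55.95
position: [0.6289, 0.184, 0.0134]
tool_rot: [3.141, -0.001, 0.308]
force: [-2.2, -0.7, 9.4]
grip_width: 0.0392
finger_force: 30.4
```

jog_arm:
  motion:
    - [0, 0, -0.5, 0, 0.2]
    - [0, 0, -0.9, 0, 0.2]
    - [0, 0, -1, 0, 0.2]
    - [0, 0, -1, 0, 0.2]
    - [0, 0, -0.9, 0, 0.2]
    - [0, 0, -0.4, 0, 0.2]
    - [0, 0, 0, 0, 0.2]

```text
clock: 56.65
position: [0.629, 0.1842, 0.1554]
tool_rot: [3.141, -0.003, 0.308]
force: [-0.3, 1.1, -1.8]
grip_width: 0.0397
finger_force: 30.9
```

```bash
python3 - <<'E'
from h import *
wall(.014,.16+.019); prof(step=8)
E
```

```text
t 56.6 pos [0.629  0.1842 0.1554] yaw 0.308 units [-8.94 16.73 -0.18] turn -6.15 q7 -1.97 grip 0.0397 30.9 F [-0.3  1.1 -1.8]
col 256 [(150, 105), (158, 104), (166, 105), (174, 105), (182, 118), (190, 162), (198, 173), (206, 182), (214, 203), (222, 202), (230, 170), (238, 184), (246, 201), (254, 202), (262, 160), (270, 157), (278, 157), (286, 121), (294, 119), (302, 140), (310, 149), (318, 134), (326, 146), (334, 111), (342, 102), (350, 102), (358, 99), (366, 27), (374, 28), (382, 28)]
```

jog_arm:
  motion:
    - [-0.4, 0.7, 0, 0, 0.2]
    - [-0.55, 1, -0.05, 0, 0.2]
    - [-0.55, 1, -0.05, 0, 0.2]
    - [-0.55, 1, -0.05, 0, 0.2]
    - [-0.55, 1, -0.05, 0, 0.2]
    - [-0.55, 1, 0, 0, 0.2]
    - [-0.55, 1, 0, 0, 0.2]
    - [-0.55, 1, 0, 0, 0.2]
    - [-0.55, 1, 0, 0, 0.2]
    - [-0.55, 1, 0, 0, 0.2]
    - [-0.55, 1, 0, 0, 0.2]
    - [-0.55, 1, 0, 0, 0.2]

```text
clock: 57.9
position: [0.5493, -0.2104, 0.1578]
tool_rot: [-3.14, 0.002, 0.308]
force: [0.2, 0.1, -1.0]
grip_width: 0.0392
finger_force: 30.9
```

jog_arm:
  motion:
    - [-0.5, 1, 0, 0, 0.2]
    - [-0.5, 1, 0, 0, 0.2]
    - [-0.5, 1, 0, 0, 0.2]
    - [-0.5, 1, 0, 0, 0.2]
    - [-0.49, 1.0, 0, -0.5, 0.2]
    - [0, 0, 0, -1, 0.2]
    - [0, 0, 0, -1, 0.2]
    - [0, 0, 0, -1, 0.2]
    - [0, 0, 0, -1, 0.2]
    - [0, 0, 0, -1, 0.2]
    - [0, 0, 0, -0.65, 0.2]
    - [0, 0, 0, 0, 0.2]

```text
clock: 59.1
position: [0.5242, -0.3745, 0.1577]
tool_rot: [-3.139, 0.0, 0.801]
force: [0.5, 0.6, -0.7]
grip_width: 0.0396
finger_force: 30.9
```

```bash
python3 - <<'E'
from h import *
wall(.012,.063+.019); prof(step=8)
E
```

```text
t 59.1 pos [ 0.5242 -0.3745  0.1577] yaw 0.801 units [0.08 0.07 3.16] turn 0.02 q7 -0.63 grip 0.0396 30.9 F [ 0.5  0.6 -0.7]
col 256 [(150, 198), (158, 242), (166, 237), (174, 73), (182, 105), (190, 133), (198, 141), (206, 145), (214, 152), (222, 145), (230, 118), (238, 142), (246, 146), (254, 147), (262, 106), (270, 103), (278, 105), (286, 104), (294, 103), (302, 131), (310, 101), (318, 92), (326, 100), (334, 86), (342, 84), (350, 83), (358, 80), (366, 25), (374, 28), (382, 28)]
```

jog_arm:
  motion:
    - [0.08, 0.07, 0.8, 0, 0.2]
    - [0, 0, 0.9, 0, 0.2]
    - [0, 0, 0.8, 0, 0.2]
    - [0, 0, 0.66, 0, 0.2]
    - [-0.12, 0, 0.1, 0, 0.2]
    - [-0.12, 0, 0.12, 0, 0.2]
    - [-0.1, 0, 0.13, 0, 0.2]
    - [-0.1, 0, 0.13, 0, 0.2]
    - [-0.07, 0, 0.14, 0, 0.2]
    - [-0.07, 0, 0.14, 0, 0.2]
    - [0, 0, 0, 0, 0.2]

```text
clock: 60.25
position: [0.516, -0.3875, 0.0417]
tool_rot: [3.141, 0.0, 0.798]
force: [-1.4, -2.1, 8.0]
grip_width: 0.04
finger_force: 43.7
```

jog_arm:
  motion:
    - [-0.02, 0, 0.14, 0, 0.2]
    - [-0.02, 0, 0.14, 0, 0.2]
    - [0, 0, 0.14, 0, 0.2]
    - [0, 0, 0.14, 0, 0.2]
    - [0, 0, 0.14, 0, 0.2]
    - [0, 0, 0.14, 0, 0.2]
    - [0.05, 0, 0.14, 0, 0.2]
    - [0.1, 0, 0.1, 0, 0.2]
    - [0.1, 0, 0, 0, 0.2]
    - [0.1, 0, 0, 0, 0.2]
    - [0, 0, 0, 0, 0.2]

```text
clock: 61.35
position: [0.5172, -0.3863, 0.0082]
tool_rot: [-3.14, 0.01, 0.793]
force: [-20.3, -26.5, 1.5]
grip_width: 0.0393
finger_force: 48.5
```

```bash
python3 - <<'E'
from h import *
wall(.025,.012+.019); prof(256,206,384,3)
E
```

```text
t 61.4 pos [ 0.5172 -0.3863  0.0082] yaw 0.793 units [ 0.09 -0.05 -0.13] turn -0.09 q7 -0.73 grip 0.0393 48.5 F [-20.3 -26.5   1.5]
col 256 [(206, 158), (209, 165), (212, 208), (215, 209), (218, 208), (221, 208), (224, 207), (227, 207), (230, 209), (233, 210), (236, 210), (239, 206), (242, 182), (245, 109), (248, 118), (251, 118), (254, 86), (257, 95), (260, 68), (263, 75), (266, 97), (269, 99), (272, 100), (275, 101), (278, 102), (281, 104), (284, 106), (287, 106), (290, 107), (293, 109), (296, 110), (299, 111), (302, 117), (305, 118), (308, 115), (311, 115), (314, 116), (317, 114), (320, 114), (323, 114), (326, 115), (329, 112), (332, 114), (335, 108), (338, 96), (341, 93), (344, 88), (347, 67), (350, 61), (353, 39), (356, 37), (359, 31), (362, 22), (365, 16), (368, 19), (371, 18), (374, 19), (377, 20), (380, 17), (383, 19)]
```

jog_arm:
  motion:
    - [-0.05, 0, 0.08, 0, 0.2]
    - [0, 0, 0.07, 0, 0.2]
    - [0.08, 0, 0, 0, 0.2]
    - [0, 0, 0, 0, 0.2]
    - [-0.15, 0, -0.1, 0, 0.2]
    - [-0.18, 0, -0.3, 0, 0.2]
    - [0, 0, -0.6, 0, 0.2]
    - [0, 0, -0.8, 0, 0.2]
    - [0, 0, -0.8, 0, 0.2]
    - [0, 0, -0.9, 0, 0.2]
    - [0, 0, 0, 0, 0.2]

```text
clock: 62.5
position: [0.5181, -0.387, 0.1143]
tool_rot: [3.136, -0.002, 0.8]
force: [-0.1, -1.0, -0.6]
grip_width: 0.0398
finger_force: 48.0
```

```bash
python3 - <<'E'
from h import *
tt(-.052,.068); prof(256,206,384,6)
E
```

```text
t 62.5 pos [ 0.5181 -0.387   0.1143] yaw 0.8 units [ 2.69 -0.09  1.55] turn 0.00 q7 -0.64 grip 0.0398 48.0 F [-0.1 -1.  -0.6]
col 256 [(206, 79), (212, 75), (218, 77), (224, 83), (230, 60), (236, 61), (242, 85), (248, 111), (254, 144), (260, 106), (266, 86), (272, 116), (278, 129), (284, 133), (290, 137), (296, 141), (302, 145), (308, 150), (314, 150), (320, 151), (326, 150), (332, 150), (338, 150), (344, 129), (350, 89), (356, 67), (362, 31), (368, 28), (374, 27), (380, 25)]
```

jog_arm:
  motion:
    - [0.4, -0.09, 0, 0, 0.2]
    - [0.8, 0, 0, 0, 0.2]
    - [0.8, 0, 0, 0, 0.2]
    - [0.5, 0, 0, 0, 0.2]
    - [0.19, 0, 0.3, 0, 0.2]
    - [0, 0, 0.5, 0, 0.2]
    - [0, 0, 0.4, 0, 0.2]
    - [0, 0, 0.2, 0, 0.2]
    - [0, 0, 0.1, 0, 0.2]
    - [0, 0, 0, 0, 0.2]

```text
clock: 63.55
position: [0.5688, -0.3279, 0.0658]
tool_rot: [-3.14, 0.002, 0.799]
force: [-16.2, 5.6, 28.9]
grip_width: 0.04
finger_force: 51.5
```

jog_arm:
  motion:
    - [0, 0, 0.06, 0, 0.2]
    - [0, 0, 0.05, 0, 0.2]
    - [0, 0, 0, 0, 0.2]

```text
clock: 63.85
position: [0.5685, -0.3283, 0.0639]
tool_rot: [-3.141, 0.003, 0.799]
force: [-27.9, 6.5, 54.0]
grip_width: 0.0395
finger_force: 54.4
```

jog_arm:
  motion:
    - [0, 0, -0.07, 0, 0.2]
    - [0, 0, -0.07, 0, 0.2]
    - [0, 0, 0, 0, 0.2]
    - [0, 0, 0, 0, 0.5]
    - [0, 0, 0, 0, 0.55]
    - [0, 0, 0, 0, 0.62]
    - [0, 0, 0, 0, 0.65]
    - [0, 0, -0.3, 0, 0.65]
    - [0, 0, -0.6, 0, 0.65]
    - [0, 0, -1, 0, 0.65]
    - [0, 0, -1, 0, 0.65]
    - [0, 0, -1, 0, 0.65]

```text
clock: 65.05
position: [0.5705, -0.3269, 0.1856]
tool_rot: [3.141, -0.0, 0.801]
force: [0.6, 0.1, -0.2]
grip_width: 0.0556
finger_force: 0.0
```

```bash
python3 - <<'E'
from h import *
e=np.array([np.cos(.8),np.sin(.8)]); 
c=cam('wrist'); print(bot.observe()['position'])
for r in(.05,0,-.05): print(r,proj(c,[*(C0+r*e),.11]).round(0))
dump(c,(258,140),40,120,5); tt(-.052,.065)
E
```

```text
[ 0.57236657 -0.3273917   0.19065698]
0.05 [[260.  42.]]
0 [[260. 124.]]
-0.05 [[259. 195.]]
rows from 20 cols from 218
216 224 144 148 121 142 146 143 138 131 121 110 129 139  96 227
226 227 144 125 138 146 150 148 139 130 120 108  97 139  95 226
224 230 142 125 137 144 152 146 144 136 119 108  94 135  90 198
227 226 141 125 135 138 142 143 143 142 110 102  91  98  90 176
231 223 140 121 129 131 135 141 140 133 104  96  86  85  90 167
232 228 140 111 120 124 124 131 130 103  95  86  80  94  99 171
231 231 140 119 110 112 113 111 103  95  87  83  78 101  76 170
231 199 139 144  98 100 100  97  94  87  83  78  88 102 113  97
138 219 139 144 136  84  88  86  84  80  75  86 101 100 135 172
232 230 138 142 141 138  89  85  80  85  96 102 101 101 153 171
232 230 120 118 120 120 112 101  97  97  97  95  97  95 166 171
228 233 229 177 135 131 133 132 130 102 106 115 113 127 171 176
227 231 230 229 181 171 172  87  70  70  92 170 174 172 172 176
227 228 232 228 183  82 165 173 177 175 171 170  83 164 172 171
228 226 230 195 189 229 171 175 170 173 173 168 179 151 127 173
227 228 227 179 228 
[... 1516 characters left out ...]
241 241 240 146 118 129 135 142 140 129 103  90  99  91 179 182
232 239 239 146 145 113 118 123 122  99  89  84 100 105 182 179
 74  71  89 143 146 143  97  97  92  84  96 100 100 128 142  70
 73  71  69  68  66  65  65  63  63  62  61  62  59  58  59  58
 69  69  66  65  64  64  61  60  60  59  59  59  58  58  59  58
 68  65  64  62  62  61  61  62  62  58  58  59  57  56  57  55
 66  65  63  63  60  62  70  76  75  73  73  72  58  63  55  56
 64  64  60  61  71  75  74  74  74  74  74  73  72  73  74  71
 76  64  77  77  75  74  73  74  73  72  71  71  72  72  72  73
t 65.1 pos [ 0.5724 -0.3274  0.1907] yaw 0.8 units [-0.   -0.03  4.19] turn 0.01 q7 -0.71 grip 0.0556 0.0 F [ 1.2 -0.4  5.7]
```

```bash
python3 - <<'E'
from h import *
go(.3797,-.4787,.25,.8)
c=cam('top'); g=c[0].max(2); q=proj(c,[.3797,-.4787,.14])[0]; print(q)
c=cam('wrist'); print(proj(c,[.3797,-.4787,.146]))
E
```

```text
t 65.1 pos [ 0.5724 -0.3274  0.1907] yaw 0.8 units [-8.09 -1.08 -2.  ] turn 0.01 q7 -0.71 grip 0.0556 0.0 F [ 1.2 -0.4  5.7]
[373.18033017 283.26393968]
[[218.23983031 478.74786978]]
```

jog_arm:
  motion:
    - [0, 0, -1, 0, 0.65]
    - [0, 0, -1, 0, 1]
    - [0, 0, 0, 0, 1]

```text
clock: 65.5
position: [0.5717, -0.3272, 0.2467]
tool_rot: [3.137, -0.002, 0.8]
force: [0.6, 0.5, 0.1]
grip_width: 0.0819
finger_force: 0.0
```

jog_arm:
  motion:
    - [-0.5, -0.1, 0, 0, 1]
    - [-0.9, -0.12, 0, 0, 1]
    - [-0.9, -0.12, 0, 0, 1]
    - [-0.9, -0.12, 0, 0, 1]
    - [-0.9, -0.12, 0, 0, 1]
    - [-0.9, -0.12, 0, 0, 1]
    - [-0.9, -0.12, 0, 0, 1]
    - [-0.9, -0.12, 0, 0, 1]
    - [-0.8, -0.12, 0, 0, 1]
    - [-0.49, -0.02, 0, 0, 1]
    - [0, 0, 0, 0, 1]
    - [0, 0, 0, 0, 1]

```text
clock: 66.7
position: [0.3783, -0.4782, 0.2424]
tool_rot: [-3.141, -0.001, 0.8]
force: [0.1, 0.4, -0.1]
grip_width: 0.0852
finger_force: 0.0
```

```bash
python3 - <<'E'
from h import *
c=cam('wrist'); p=proj(c,[[.3797,-.4787,.146],[.3797,-.4787,.112]]); print(p.round(0))
m=(c[0].max(2)<65).astype(np.uint8); m[245:]=0; n,l,s,ce=cv2.connectedComponentsWithStats(m)
for i in range(1,n):
    if s[i][4]>150: print(s[i],ce[i].round(1),onplane(c,ce[i],.129)[0].round(4))
go(.3797,-.4787,.122,.8)
E
```

```text
[[259. 189.]
 [259. 177.]]
[ 391    7   84   94 2814] [439.5  50. ] [ 0.5447 -0.4978  0.129 ]
[ 237  157   44   49 1652] [258.8 180.4] [ 0.381  -0.4776  0.129 ]
t 66.8 pos [ 0.3787 -0.4778  0.2425] yaw 0.801 units [-0.    0.04  4.02] turn 0.02 q7 -0.30 grip 0.0854 0.0 F [-0.7  0.3 -0.1]
```

jog_arm:
  motion:
    - [0, 0.03, 0.9, 0, 1]
    - [0, 0, 1, 0, 1]
    - [0, 0, 0.9, 0, 1]
    - [0, 0, 0.7, 0, 1]
    - [0, 0, 0.5, 0, 1]
    - [0, 0, 0, 0, 1]
    - [0, 0, 0, 0, 0]
    - [0, 0, 0, 0, 0]
    - [0, 0, 0, 0, 0]
    - [0, 0, 0, 0, 0]
    - [0, 0, 0, 0, 0]
    - [0, 0, 0, 0, 0]
  newtons: 70

```text
clock: 67.95
position: [0.3792, -0.4798, 0.1235]
tool_rot: [3.14, 0.0, 0.8]
force: [2.0, -1.6, 7.1]
grip_width: 0.026
finger_force: 69.1
```

jog_arm:
  motion:
    - [0, 0, -0.3, 0, 0]
    - [0, 0, -0.6, 0, 0]
    - [0, 0, -0.8, 0, 0]
    - [0, 0, -0.9, 0, 0]
    - [0, 0, -0.9, 0, 0]
    - [0, 0, -0.9, 0, 0]
    - [0, 0, -0.9, 0, 0]
    - [0, 0, -0.9, 0, 0]
    - [0, 0, -0.6, 0, 0]
    - [0, 0, -0.3, 0, 0]
    - [0, 0, 0, 0, 0]

```text
clock: 69.05
position: [0.3788, -0.4792, 0.3365]
tool_rot: [3.141, 0.0, 0.8]
force: [0.0, -0.1, -4.8]
grip_width: 0.0261
finger_force: 69.6
```

```bash
python3 - <<'E'
from h import *
go(.6085,-.290,.172,.8)
E
```

```text
t 69.0 pos [ 0.3788 -0.4792  0.3365] yaw 0.8 units [9.86 1.1  5.48] turn 0.01 q7 -0.24 grip 0.0261 69.6 F [ 0.  -0.1 -4.8]
```

jog_arm:
  motion:
    - [0.4, 0.05, 0, 0, 0]
    - [0.7, 0.1, 0, 0, 0]
    - [0.9, 0.1, 0, 0, 0]
    - [1, 0.1, 0, 0, 0]
    - [1, 0.1, 0, 0, 0]
    - [1, 0.1, 0, 0, 0]
    - [1, 0.1, 0, 0, 0]
    - [1, 0.1, 0, 0, 0]
    - [1, 0.1, 0, 0, 0]
    - [0.8, 0.1, 0, 0, 0]
    - [0.6, 0.1, 0, 0, 0]
    - [0.3, 0.05, 0, 0, 0]

```text
clock: 70.25
position: [0.6062, -0.2908, 0.3342]
tool_rot: [-3.139, -0.0, 0.803]
force: [-1.0, -1.1, -3.2]
grip_width: 0.0262
finger_force: 69.5
```

jog_arm:
  motion:
    - [0.14, 0, 0, 0, 0]
    - [0, 0, 0, 0, 0]
    - [0, 0, 0, 0, 0]
    - [0, 0, 0, 0, 0]

```text
clock: 70.65
position: [0.6074, -0.2913, 0.3357]
tool_rot: [3.141, 0.0, 0.799]
force: [-0.4, 0.3, -3.9]
grip_width: 0.026
finger_force: 69.5
```

```bash
python3 - <<'E'
from h import *
go(.608,-.2907,.172,.8)
E
```

```text
t 70.7 pos [ 0.6074 -0.2913  0.3357] yaw 0.799 units [0.03 0.   5.46] turn -0.01 q7 -0.70 grip 0.026 69.5 F [-0.4  0.3 -3.9]
```

jog_arm:
  motion:
    - [0.03, 0, 0.3, 0, 0]
    - [0, 0, 0.5, 0, 0]
    - [0, 0, 0.6, 0, 0]
    - [0, 0, 0.6, 0, 0]
    - [0, 0, 0.6, 0, 0]
    - [0, 0, 0.6, 0, 0]
    - [0, 0, 0.6, 0, 0]
    - [0, 0, 0.5, 0, 0]
    - [0, 0, 0.4, 0, 0]
    - [0, 0, 0.3, 0, 0]
    - [0, 0, 0.1, 0, 0]
    - [0, 0, 0, 0, 0]

```text
clock: 71.85
position: [0.6087, -0.2897, 0.1826]
tool_rot: [-3.141, -0.0, 0.8]
force: [0.0, 0.3, -3.6]
grip_width: 0.0257
finger_force: 69.5
```

jog_arm:
  motion:
    - [0, 0, 0.1, 0, 0]
    - [0, 0, 0.1, 0, 0]
    - [0, 0, 0.1, 0, 0]
    - [0, 0, 0, 0, 0]

```text
clock: 72.25
position: [0.6088, -0.2899, 0.1737]
tool_rot: [3.141, -0.0, 0.8]
force: [0.7, -1.0, -1.7]
grip_width: 0.0261
finger_force: 69.6
```

```bash
python3 - <<'E'
from h import *
go(.608,-.2907,.172,.8)
E
```

```text
t 72.2 pos [ 0.6088 -0.2899  0.1737] yaw 0.8 units [-0.04 -0.    0.06] turn 0.00 q7 -0.79 grip 0.0261 69.6 F [ 0.7 -1.  -1.7]
```

jog_arm:
  motion:
    - [0, 0, 0.06, 0, 0]
    - [0, 0, 0, 0, 0]
    - [0, 0, 0, 0, 0.5]
    - [0, 0, 0, 0, 1]
    - [0, 0, 0, 0, 1]
    - [0, 0, 0, 0, 1]
    - [0, 0, 0, 0, 1]
    - [0, 0, -0.6, 0, 1]
    - [0, 0, -1, 0, 1]
    - [0, 0, -1, 0, 1]
    - [0, 0, -1, 0, 1]
    - [0, 0, 0, 0, 1]

```text
clock: 73.45
position: [0.61, -0.2898, 0.284]
tool_rot: [3.137, -0.002, 0.8]
force: [0.0, 0.5, -0.6]
grip_width: 0.0855
finger_force: 0.0
```

```bash
python3 - <<'E'
from h import *
go(.41,-.235,.27,-.27)
c=cam('wrist'); m=(c[0].max(2)<65).astype(np.uint8); m[245:]=0; n,l,s,ce=cv2.connectedComponentsWithStats(m); print(proj(c,[[.6087,-.29,.196],[.6087,-.29,.162]]).round(0))
for i in range(1,n):
    if s[i][4]>150: print(s[i],ce[i].round(1),onplane(c,ce[i],.179)[0].round(4))
t=cam('top'); hsv=cv2.cvtColor(t[0],cv2.COLOR_RGB2HSV); m=((hsv[...,0]<20)&(hsv[...,1]>180)&(hsv[...,2]>60)).astype(np.uint8); n,l,s,ce=cv2.connectedComponentsWithStats(m)
for i in range(1,n):
    if s[i][4]>600: print('amber',s[i],ce[i])
E
```

```text
t 73.5 pos [ 0.61   -0.2898  0.284 ] yaw 0.8 units [-3.33 -6.06  0.43] turn 13.38 q7 -0.73 grip 0.0855 0.0 F [ 0.   0.5 -0.6]
[[255. 195.]
 [255. 181.]]
[   0   50   52   69 1678] [24.3 93.9] [ 0.538  -0.1202  0.179 ]
[  90   87   50   47 1149] [114.5 108. ] [ 0.5773 -0.1724  0.179 ]
[ 233  160   46   51 1781] [255.4 184.3] [ 0.6108 -0.288   0.179 ]
[129 163  28  63 705] [142.3 197.5] [ 0.5372 -0.232   0.179 ]
[ 353  174   47   71 1566] [373.7 216.9] [ 0.6615 -0.3771  0.179 ]
```

jog_arm:
  motion:
    - [-0.5, -0.9, 0, 0, 1]
    - [-0.5, -0.9, 0, 0, 1]
    - [-0.5, -0.9, 0, 0, 1]
    - [-0.5, -0.9, 0, 0, 1]
    - [-0.5, -0.9, 0, 0, 1]
    - [-0.5, -0.9, 0, 0, 1]
    - [-0.33, -0.66, 0, 0.5, 1]
    - [0, 0, 0, 1, 1]
    - [0, 0, 0, 1, 1]
    - [0, 0, 0, 1, 1]
    - [0, 0, 0, 1, 1]
    - [0, 0, 0, 1, 1]

```text
clock: 74.75
position: [0.4081, -0.2347, 0.279]
tool_rot: [-3.14, 0.001, 0.357]
force: [-0.4, 0.3, -0.2]
grip_width: 0.0854
finger_force: 0.0
```

jog_arm:
  motion:
    - [0, 0, 0, 1, 1]
    - [0, 0, 0, 1, 1]
    - [0, 0, 0, 1, 1]
    - [0, 0, 0, 1, 1]
    - [0, 0, 0, 1, 1]
    - [0, 0, 0, 1, 1]
    - [0, 0, 0, 1, 1]
    - [0, 0, 0, 0.9, 1]
    - [0, 0, 0, 0, 1]
    - [0, 0, 0, 0, 1]

```text
clock: 75.75
position: [0.4083, -0.2347, 0.2793]
tool_rot: [-3.141, 0.001, -0.269]
force: [0.0, -0.2, -0.9]
grip_width: 0.0852
finger_force: 0.0
```

```bash
python3 - <<'E'
from h import *
go(.41,-.235,.27,-.27)
c=cam('wrist'); np.savez('k.npz',im=c[0],K=c[1],R=c[2],t=c[3])
st=np.array([np.cos(-.27),np.sin(-.27)])
k=np.array([*(C0-.161*st),.041]); q=proj(c,k)[0]; print(k,q)
dump(c,q,72,64,6)
E
```

```text
t 75.8 pos [ 0.4083 -0.2347  0.2793] yaw -0.269 units [ 0.06 -0.    0.31] turn 0.01 q7 -1.63 grip 0.0852 0.0 F [ 0.  -0.2 -0.9]
[ 0.45353289 -0.24705624  0.041     ] [256.41002968 111.06734559]
rows from 47 cols from 184
108 111 172 252 251 251 252 253 253 252 245 152 129 186 222 250 253 254 253 252 252 252 252  71
110 113 148 252 251 251 252 252 251 252 252 253 253 254 253 253 252 252 253 252 252 252 252  73
109 112 129 251 251 252 252 252 252 252 252 252 252 252 252 253 252 252 252 252 253 252 253  74
108 112 123 251 251 252 252 252 252 252 252 252 252 252 252 252 252 252 252 252 252 252 253  74
107 112 114 252 252 251 252 252 252 252 252 252 252 252 252 252 252 253 252 252 253 252 252  76
106 109 113 237 194 191 191 215 217 217 218 236 236 236 236 236 235 235 234 232 235 237 233  75
107 108 110 238  69  72  73  72  73  72  73  71  97  76  66  64  61  59  57  51  47 227 141  76
 89 107 109 233  88  67  67  69  70  69 209 232 233 230 232  62  58  57  54  51  45 235  81  75
102 105 107 189 173  63 126 107  66  66 233 229 123 122 179 136  55  54 150  49  45 236  77  76
102 104 105 115
[... 532 characters left out ...]
 101 100 100 101 100  98  97
 97  98  99  99  98  99  99 100  99 100  99 100 100  99 100  98  99 100 100 100  99  99  98  98
 97  97  97  98  98  97  97  99  98  97  99  98  99 100  99  99  98  98  99  99  99  97  98  96
 96  96  96  96  98  97  97  98  98  96  98  98  98  98  98  99  97  97  99  98 100  99  97  97
 94  95  97  97  97  96  96  95  96  98  98  97  98  97  97  97  96  98  98  99  97  99  99  97
 94  94  95  97  96  95  96  96  97  96  97  97  97  97  97  97  97  96  98  98  98  98  97  96
 93  94  95  93  94  97  96  95  96  95  96  96  96  95  98  97  97  97  97  97  98  98  98  97
 95  93  95  95  95  96  95  95  95  95  94  95  96  96  95  96  98  98  97  98  99  98  97  97
```

```bash
python3 - <<'E'
from h import *
t=cam('top'); print(proj(t,[[.4526,-.2505,.041],[.4526,-.2505,.06]]).round(1)); 
t0=cv2.cvtColor(cv2.imread('pics/top0.png'),cv2.COLOR_BGR2GRAY); print('top0 (free view) rows 236-262, cols 272-298')
for r in t0[236:263,270:300]: print(' '.join('%3d'%v for v in r))
go(.4526,-.2505,.1,-.25)
E
```

```text
[[285.3 252.5]
 [285.9 252.2]]
top0 (free view) rows 236-262, cols 272-298
 76  40  41  49  83 108 127 189 228 234 236 240 242 242 242 242 242 242 242 242 242 242 242 242 242 242 243 242 242 242
 63  41  41  40  40  41  49  82 123 132 187 228 232 236 240 242 242 242 242 242 242 242 242 242 242 242 242 242 242 242
 45  39  40  41  40  41  40  41  48  53  82 123 131 186 228 233 236 239 242 242 242 242 242 242 242 242 242 242 242 242
 40  40  40  41  40  40  40  41  41  40  40  49  53  82 123 156 195 229 233 234 239 242 242 242 242 242 242 242 242 242
 41  39  40  41  41  40  41  40  40  41  41  40  40  40  49  67  87 123 185 203 228 232 230 238 242 242 243 243 243 243
 40  41  40  40  40  40  41  39  41  41  40  41  40  40  41  40  41  50  83  91 123 185 202 228 237 233 239 242 243 243
 40  40 109 123  84  47  41  41  40  40  40  40 108 126 159 169 165 116  58  40  50  82  92 123 188 226 233 236 233 238
 40  39 145 167 126  67  41  41  40  40  69 183 214 218 221 222 222 219 210 151  74  41  40  49  83 107 128 186 225 232
 40  41  86 113  82  44  42  40  41  40 182 220 223 224 225 226 2
[... 1639 characters left out ...]
102 102 102 102 102 101 100  98  97  97  98 101 102 106 122 125 141 187 185 151  97  67  48  35
102 102 102 102 101 102 103 102 101 101 102 101 102 102 101 102 102 102 102 101 102 102 107 122 123 124 144 168 151  97
102 102 102 102 102 102 103 101 101 102 102 102 101 102 102 102 102 102 101 102 102 102 102 102 102 104 111 119 116 172
102 102 103 102 102 102 102 102 102 102 102 102 102 102 102 103 102 102 102 102 102 102 102 102 102 102 102 101 102 120
102 101 101 102 102 101 102 102 102 102 102 102 102 101 101 102 102 102 101 102 102 102 102 102 102 102 102 102 101 102
t 75.8 pos [ 0.4084 -0.2348  0.2796] yaw -0.27 units [1.56 0.11 5.99] turn -0.25 q7 -1.63 grip 0.0852 0.0 F [-0.3 -0.1  0.2]
```

```bash
python3 - <<'E'
from h import *
go(.4487,-.2495,.027,-.25)
E
```

```text
t 75.8 pos [ 0.4084 -0.2348  0.2796] yaw -0.27 units [1.43 0.12 8.42] turn -0.25 q7 -1.63 grip 0.0852 0.0 F [-0.3 -0.1  0.2]
```

jog_arm:
  motion:
    - [0.7, 0.05, 0, -0.25, 1]
    - [0.7, 0.05, 0.5, 0, 1]
    - [0, 0, 1, 0, 1]
    - [0, 0, 1, 0, 1]
    - [0, 0, 1, 0, 1]
    - [0, 0, 1, 0, 1]
    - [0, 0, 1, 0, 1]
    - [0, 0, 1, 0, 1]
    - [0, 0, 0.8, 0, 1]
    - [0, 0, 0, 0, 1]
    - [0, 0, 0, 0, 1]

```text
clock: 76.95
position: [0.4485, -0.2484, 0.0613]
tool_rot: [-3.141, 0.0, -0.251]
force: [0.1, 0.1, 0.9]
grip_width: 0.0857
finger_force: 0.0
```

```bash
python3 - <<'E'
from h import *
go(.4487,-.2495,.027,-.25)
E
```

```text
t 77.0 pos [ 0.4485 -0.2484  0.0613] yaw -0.251 units [0.02 0.03 1.14] turn -0.01 q7 -1.88 grip 0.0857 0.0 F [0.1 0.1 0.9]
```

jog_arm:
  motion:
    - [0, 0.03, 0.5, 0, 1]
    - [0, 0, 0.4, 0, 1]
    - [0, 0, 0.22, 0, 1]
    - [0, 0, 0, 0, 1]
    - [0, 0, 0, 0, 0]
    - [0, 0, 0, 0, 0]
    - [0, 0, 0, 0, 0]
    - [0, 0, 0, 0, 0]
    - [0, 0, 0, 0, 0]
    - [0, 0, 0, 0, 0]
  newtons: 80

```text
clock: 77.95
position: [0.4488, -0.247, 0.0281]
tool_rot: [-3.139, -0.0, -0.25]
force: [-4.9, 18.4, 24.5]
grip_width: 0.0252
finger_force: 77.2
```

```bash
python3 - <<'E'
from h import *
go(.4487,-.2495,.027,-.25)
E
```

```text
t 78.0 pos [ 0.4488 -0.247   0.0281] yaw -0.25 units [0.02 0.08 0.04] turn 0.00 q7 -1.92 grip 0.0252 77.2 F [-4.9 18.4 24.5]
```

jog_arm:
  motion:
    - [0, -0.06, -0.06, 0, 0]
    - [-0.08, 0, -0.08, 0, 0]
    - [-0.08, 0, -0.08, 0, 0]
    - [-0.08, 0, -0.08, 0, 0]
    - [-0.08, 0, -0.08, 0, 0]
    - [0, 0, 0, 0, 0]
    - [0, 0, 0, 0, 0]

```text
clock: 78.65
position: [0.4395, -0.2442, 0.0384]
tool_rot: [-3.14, -0.0, -0.251]
force: [4.1, 7.9, -13.0]
grip_width: 0.0252
finger_force: 82.1
```

jog_arm:
  motion:
    - [-0.05, 0, -0.05, 0, 0]
    - [-0.04, 0, -0.04, 0, 0]
    - [0, 0, 0, 0, 0]
    - [0, 0, 0, 0, 0]
    - [0, 0, 0, 0, 0]
    - [0, 0, 0, 0, 0]
    - [0, 0, 0, 0, 0]
    - [0, 0, 0, 0, 0]

```text
clock: 79.45
position: [0.4393, -0.244, 0.0394]
tool_rot: [-3.138, -0.004, -0.251]
force: [34.0, -4.6, -81.1]
grip_width: 0.0246
finger_force: 86.6
```

jog_arm:
  motion:
    - [0.03, 0, 0.06, 0, 0]
    - [0.01, 0, 0.02, 0, 0]
    - [0, 0, 0, 0, 0]
    - [0, 0, 0, 0, 0]
    - [0, 0, 0, 0, 0]
    - [0, 0, 0, 0, 0]
    - [0, 0, 0, 0, 0]
    - [0, 0, 0, 0, 0]

```text
clock: 80.25
position: [0.4393, -0.2441, 0.0387]
tool_rot: [-3.14, -0.002, -0.251]
force: [12.3, 4.3, -21.9]
grip_width: 0.0246
finger_force: 93.2
```

jog_arm:
  motion:
    - [0, 0, 0, 0, 1]
    - [0, 0, 0, 0, 1]
    - [0, 0, 0, 0, 1]
    - [0, 0, 0, 0, 1]
    - [0, 0, 0, 0, 1]
    - [0, 0, 0, 0, 1]
    - [0, 0, -0.4, 0, 1]
    - [0, 0, -0.8, 0, 1]
    - [-0.3, 0, -1, 0, 1]
    - [-0.5, 0, -1, 0, 1]
    - [0, 0, -1, 0, 1]
    - [0, 0, 0, 0, 1]

```text
clock: 81.45
position: [0.4158, -0.2396, 0.169]
tool_rot: [3.14, -0.005, -0.252]
force: [0.5, -0.3, 0.7]
grip_width: 0.0856
finger_force: 0.0
```

```bash
python3 - <<'E'
from h import *
go(.4487,-.2495,.2,-.25)
c=cam('wrist'); k=[.4526,-.2505,.041]; print(proj(c,k)); dump(c,proj(c,k)[0],48,48,6)
m=(c[0].max(2)<65).astype(np.uint8); t=cam('top')
# handle (seat check) from top & scene, and housings seen through the amber cover
def blob(c,near):
    m=(c[0].max(2)<60).astype(np.uint8); n,l,s,ce=cv2.connectedComponentsWithStats(m); i=min(range(1,n),key=lambda i:np.hypot(*(ce[i]-near))+(1e3 if s[i][4]<15 else 0)); return s[i],ce[i]
s=cam('scene'); a,b=blob(t,(306,194)),blob(s,(188,185)); print(a,b)
E
```

```text
t 81.5 pos [ 0.4158 -0.2396  0.169 ] yaw -0.252 units [ 1.15  0.05 -1.03] turn -0.02 q7 -1.75 grip 0.0856 0.0 F [ 0.5 -0.3  0.7]
[[257.81321272 134.56442246]]
rows from 86 cols from 209
225 224 226 226 226 227 227 228 227 227 226 227 228 229 230 231
 65  65  65  67  66  66  65  65  65  62  60  57  57  57  56  57
 61  61  63  61  61  63  90 191 181  91  59  58  56  54  51  50
 57  57  58  57  58 211 215 214 214 212 215  67  51  51  47  47
122  52  52  53 194 211 214 224 197 162 179 209  49  48  47  45
151  46  49  51 195 208  61  50  47  47 158 156  44  41  42 155
 44  43  46  45  46 116  45  47  45  42  44  99  40  40  40  37
 40  42  42  40  42  42  44  44  42  41  41  40  38  37  37  35
194 197 213 210 212  49  40  40  38  36  34 188 147 122  83  64
 88  90  90  91  91  40  38  38  36  37  32  90  91  90  90  91
 89  88  89  89  90  47  36  37  34  35  35  90  90  90  90  90
 88  88  88  89  90  88  77  38  36  72  89  91  89  90  90  90
 89  89  89  88  88  88  89  90  88  88  90  89  90  90  90  89
 90  89  89  88  89  89  89  87  89  88  87  90  91  89  89  89
 90  89  90  88  87  87  90  89  88  89  89  89  89  89  88  89
 88  89  90  86  87  90  89  87  88  87  89  89  90  90  90  89
(array([300, 188,  13,  13, 136], dtype=int32), array([305.82352941, 193.74264706])) (array([182, 176,  15,  19, 211], dtype=int32), array([188.60663507, 185.42180095]))
```

```bash
python3 -c "
from workcell import bot
print(bot.job_done())"
```

```text
the job is handed in; nothing more can be done
None
```

I handed the job in at about 81 s of the 210 s limit: all three grey housings stand upright on the turntable, the cover is back on the station, and the knob was pulled to its stop, held about 1.5 s and released. My checks after the knob pull found the cover handle where it started and the knob sprung back. I last saw the housings upright just before the cover went back on, and the hand-in call gave no verdict.

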